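# Load the counter safe and hold its lock turned

## Robot

A 6-joint arm with a two-finger parallel gripper is mounted at the origin on a cart in front of the work surface, level with it; the furniture and walls round the work are solid. World frame = base frame: x ahead of the robot, y to its left, z up, the work surface at z = 0. Lengths are in m, angles in rad, forces in N, time in s.
With the tool pointing down it reaches from about 0.25 to 0.725 m from the base axis. Payload 9.7 kg.
Tool frame: the origin (TCP) lies midway between the tips of the shut fingers; the grasp point (between the pads) lies 19 mm behind it; z points along the fingers, y is the line along which they close (so a half turn about z gives the same grasp; the last joint's range is limited). The gripper opens to 85 mm and grips with 20 to 120 N. Pads are 22 mm wide; open, the fingers measure 114 mm over their backs; the gripper's body (76 mm by 85 mm) begins 54 mm behind the grasp point. The pads swing forward as they close: fully open they stand 13 mm farther back than shut.
Start: joints at [-1.182, 0.087, 0.176, 1.66, 0, 1.571], TCP at [0.208, -0.509, 0.231] pointing down, gripper open.
Joint ranges: [-3.13, 3.13], [-0.85, 1.81], [-1.15, 1.24], [-2.2, 2.28], [-1.44, 1.52], [-3.14, 3.14]. Speed limits (rad/s): [2.22, 2.22, 2.57, 3.14, 3.14, 3.14].

## Interface

Orientations are given as a rotation vector (axis times angle).
In Python, from bench import r gives the robot as it stands.
- The arm moves only by the tool arm_command, never from a script. Its arguments are lists of equal length, an entry for each row: "delta_pos": the shift along the world's x, y, z as a fraction of full scale, a list of three; "yaw": the turn about the world's z as a fraction of full scale; "fingers": the closure, from -1 (fully open) to 1 (shut), so that 0 is half open. A call has exactly 5 rows; each row shifts and turns the commanded pose from where the row before left it; what a row does not reach is not made up. Full scale, the value 1, is 10 cm for a shift and 90 degrees for a turn. A row lasts 1/12 s, in which the tool goes at most 41.7 mm and 7.16 degrees, less where a joint would pass 70% of its speed; a pose out of reach is approached as far as the arm can. A call with a number of a shift or a turn outside -1 to 1 is refused whole. A call with a gripper value outside its range is refused whole. The fingers move at their own pace and stop on an object; the grip force is fixed at half the most. Time passes only in rows, so rows that do not move let the fingers close, or fill a call up. It gives the time, the measured TCP pose, the force, the opening and the grip force at its end, in the units of the state.
- r.observe(): the state, without advancing time (a new reading comes with each control period).
- r.grab_frame(name): name is "side" or "top"; returns (picture, depth): 480x640x3 uint8, red, green, blue; 480x640 float32, m along the optical axis (not along the pixel's ray), 0 where there is no reading.
- r.camera_model(name): a dict with "vfov" (degrees; the focal length in pixels is half the picture's height over the tangent of half this angle, whatever the lens; pixels are square), "cx", "cy" (the principal point, pixels), "dist" ([k1, k2, p1, p2, k3] as OpenCV has them; the pictures are not rectified), "pose" (4x4, takes a point from camera to world coordinates). Camera axes: x right, y up, looking along -z (the intrinsics and any distortion apply to the point x, -y, -z); pixel columns grow to the right and rows downward; lengths in m; the calibration is good to about 2 mm. A picture is of the moment at which its call begins. camera_model takes no time and is no camera call.
- r.job_done(): hands the job in; it is judged then, once.
The state is a dict: "clock": time; "q": joint angles; "qvel": joint speeds; "tau": joint torques, N m; "eef_pos": TCP position; "tool_rot": TCP orientation; "ft_force": force on the tool from outside, world axes, zero at the start; "moment": the same for the moment, N m; "gripper_width": opening from 0.0 (shut) to 1.0 (fully open); "finger_force": force on a finger pad.
Only numpy, scipy, OpenCV 4.12 (cv2) and the standard library are available. Lean on these libraries where they do the work, as an engineer would, in place of code of your own. Each camera call takes 0.05 s, during which the arm holds its last target. There are 200 camera calls.

## Task

Slide the blue banknote cassette down into the long slot of the green counter safe until it sits fully home, and let go of it. Then take the red-headed key from its black stand, push it down into the brass lock past the stiff pins until its collar meets the brass, and turn it a quarter turn clockwise (seen from above) to its stop. The lock springs back if let go, so finish still gripping the key, fully in and fully turned; leave the goods on the counter where they are.

Things in the scene. Friction and masses are not known exactly. Their poses are not given: they have to be found in the camera images.
- safe: green steel counter safe, 140 x 200 mm (x, y), 75 mm high, heavy, does not move; origin at the centre of its underside, z up. On its top, the cassette slot lies in the half towards its +y, the brass lock in the half towards its -y; the slot and the keyway both run along its x axis.
- slot_floor (a point): centre of the floor of the safe's cassette slot, 40 mm above the counter, axes as the safe's. The slot is 102.5 mm long (x), 20.5 mm wide (y) and 35 mm deep, open at the safe's top (75 mm above the counter), with a 4 mm bevel all round its mouth.
- lock_face (a point): centre of the keyway at the top face of the brass lock plate (48 mm square), 78 mm above the counter (3 mm proud of the safe's top), axes as the safe's. The keyway in the plate is 14 mm long (x) and 6 mm wide (y) with a 2.5 mm bevel at its mouth; under the 7 mm plate is the plug, its keyway (14.6 x 5.2 mm) in line while the lock is at 0.
- lock_plug (a joint): turn of the lock's plug, rad: 0 at rest, grows clockwise seen from above to its stop at 1.57. A spring (0.01 N m at 0, 0.075 N m at the stop) turns it back. The key turns through about 0.1 rad of play before the plug follows. The key can turn only when fully in, and cannot be pulled out while turned.
- lock_pins (a point): hidden point on the lock's axis, 22 mm below the plate's face, midway between two sticky spring-loaded pins that poke into the keyway from its two ends, 17 and 27 mm below the face. The key's bevelled nose pushes them aside: mostly 5 to 15 N straight down, up to 30 N if it catches; then rocking the key about 0.05 rad to and fro about the vertical while going on down frees it.
- key: the key, standing upright in its stand, 50 g: a red plastic head 28 mm wide (x), 10 mm thick (y), from 3 to 44 mm above its origin; under it a steel collar 18 mm across, 3 mm thick; origin at the centre of the collar's underside, z up. Below the origin a round neck 3.8 mm thick and 10 mm long, then a flat blade 12 mm wide (x), 4 mm thick (y) down to 36 mm below the origin, its last 5 mm bevelled to 3 x 2 mm. Same both ways round. Fully in, its origin is at point lock_face.
- key_stand: fixed black block, 64 x 54 mm (70 x 60 mm at its foot), 45 mm high, with a slot (15 x 7 mm, along its x axis) in which the key hangs by its collar on the block's top; origin at the centre of its underside.
- cassette: blue flat plastic cassette standing on edge on the counter, 200 g (it varies): 100 mm long (x), 18 mm thick (y), 75 mm high (z); origin at the centre of its underside. Same both ways round. Fully home, its origin is at point slot_floor and its upper 40 mm stand out of the safe.
- scoop: aluminium candy scoop, 167 mm long, standing on the counter; must stay where it is
- carton_green: open green carton of bars, 95 x 110 x 60 mm, standing on the counter; must stay where it is
- stapler: red stapler, 131 mm long, 45 mm high, standing on the counter; must stay where it is
- counter_bell: call bell, 76 mm across, 59 mm high, standing on the counter; must stay where it is
Not all that is in view belongs to the job. Of the things shaped like the cassette, the blue one is meant.

How it is judged:
By the outcome, as a careful person would: the job done as asked, in the order asked, and still so for the second after the job is handed in, while the arm keeps its last pose, push and grip.
It also fails if it takes over 72 s, if anything falls off the work surface, if the arm or the gripper's body presses on something with over 40 N, if the wrist force passes 120 N, or if a joint passes its speed limit or range.

## Working session

There is one attempt and no reset: what is moved stays moved. The work goes in short steps, Python scripts to look and compute and a tool call to move; the robot and the scene stay as the last step left them, time stands still between calls to the robot, and variables do not carry over. Pictures are saved under pics/ and viewed, at most 10 in all, crops included, and the job is handed in when it is done.

Besides the shell and the picture viewer there is one more tool, called after "Emit:" in YAML: its name, and indented under it one key for each argument. arm_command: Moves the arm, as the interface text tells. Its arguments: {"type":"object","properties":{"delta_pos":{"type":"array","items":{"type":"array","items":{"type":"number"}}},"yaw":{"type":"array","items":{"type":"number"}},"fingers":{"type":"array","items":{"type":"number"}}},"required":["delta_pos","yaw","fingers"]}

```bash
mkdir -p pics
cat > h.py <<'E'
import numpy as np, cv2
from bench import r
def K(m):
    f=240/np.tan(np.radians(m["vfov"])/2)
    return np.array([[f,0,m["cx"]],[0,f,m["cy"]],[0,0,1.]])
def rays(m,px):
    u=cv2.undistortPoints(np.float64(px).reshape(-1,1,2),K(m),np.float64(m["dist"])).reshape(-1,2)
    d=np.c_[u[:,0],-u[:,1],-np.ones(len(u))]
    return d, m["pose"]
def onplane(m,px,z):
    d,P=rays(m,px); P=np.array(P); w=d@P[:3,:3].T; o=P[:3,3]
    return o+w*((z-o[2])/w[:,2])[:,None]
def cloud(m,dep):
    v,u=np.mgrid[:480,:640]; d,P=rays(m,np.c_[u.ravel(),v.ravel()]); P=np.array(P)
    return ((d*dep.reshape(-1,1))@P[:3,:3].T+P[:3,3]).reshape(480,640,3)
E
python3 - <<'E'
from h import *
print(r.observe())
for n in("top","side"):
    p,d=r.grab_frame(n); m=r.camera_model(n); np.savez(f"{n}0.npz",p=p,d=d)
    print(n,m)
    cv2.imwrite(f"pics/{n}0.png",p[...,::-1])
E
```

```text
{'clock': 0.0, 'q': array([-1.18197131e+00,  8.74615662e-02,  1.75145115e-01,  1.65977660e+00,
       -4.10891487e-05,  1.57079619e+00]), 'qvel': array([9.53748449e-04, 1.37334256e-03, 5.66187464e-04, 1.22780328e-05,
       1.79562380e-03, 2.15570305e-03]), 'tau': array([ 4.56375501e-04, -5.20387959e+01,  4.64805114e+01,  1.62145577e-02,
        9.78363255e-05,  8.62421473e-06]), 'eef_pos': array([ 0.2084133 , -0.50875052,  0.23058787]), 'tool_rot': array([-3.08116863e+00, -6.06680716e-01,  4.56649039e-04]), 'ft_force': array([-0.18005674,  0.47406721,  0.69222256]), 'moment': array([-0.04859396, -0.00373276, -0.0017947 ]), 'finger_force': 0.0, 'gripper_width': 0.9968339489012706}
top {'vfov': 48.77930043545884, 'cx': 323.6364096398335, 'cy': 236.9879891314224, 'dist': array([-0.00365987,  0.        ,  0.        ,  0.        ,  0.        ]), 'pose': array([[-0.00257347,  0.8099409 , -0.58650585, -0.63722841],
       [-0.9998699 , -0.01142333, -0.01138793,  0.06841289],
       [-0.0159234 ,  0.58640024,  0.80986493,  1.60288412],
       [ 0.        ,  0.        ,  0.        ,  1.        ]])}
side {'vfov': 47.82393633044938, 'cx': 316.16176252133613, 'cy': 232.78172095368868, 'dist': array([-0.00395758,  0.        ,  0.        ,  0.        ,  0.        ]), 'pose': array([[ 0.9941176 ,  0.06211911, -0.08872094,  0.31577025],
       [-0.10565023,  0.37590367, -0.92061635, -1.75121875],
       [-0.02383734,  0.9245743 ,  0.38025536,  0.83295809],
       [ 0.        ,  0.        ,  0.        ,  1.        ]])}
```

View pics/top0.png

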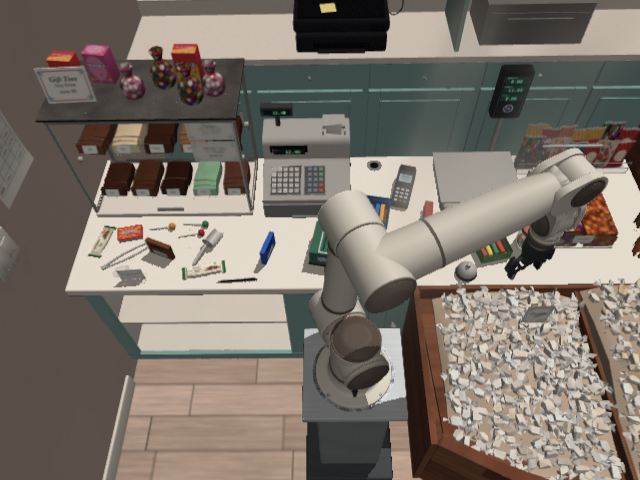

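View pics/side0.png

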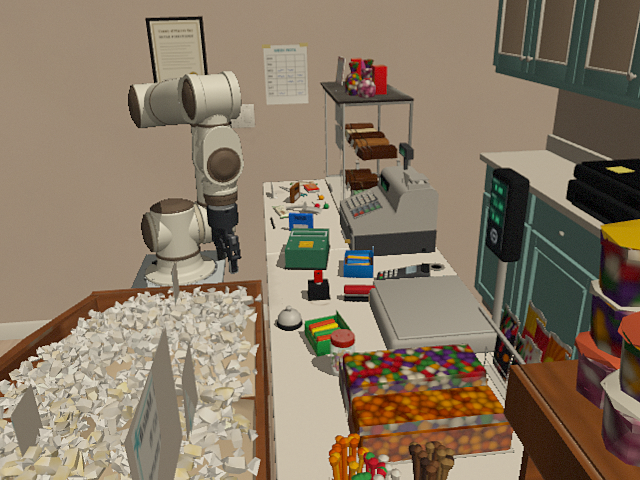

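Top view: a blue upright slab is at (268,247) and a brown look-alike at (158,248). The green safe (~(320,245)) and the key stand are hidden by the arm. In the side view the blue slab is at (300,221), the safe at (307,249), the red key in its black stand at (318,285), and a blue open carton at (358,263). I'll measure those by depth and enlarge them to confirm.

Run:
```python
from h import *
t=np.load("top0.npz");s=np.load("side0.npz")
a=cv2.resize(t["p"][180:300,130:330],None,fx=4,fy=4,interpolation=cv2.INTER_CUBIC)[:, :800]
b=cv2.resize(s["p"][200:320,260:400],None,fx=5,fy=5,interpolation=cv2.INTER_CUBIC)
cv2.imwrite("pics/c_top.png",a[...,::-1]);cv2.imwrite("pics/c_side.png",b[...,::-1])
C=cloud(r.camera_model("side"),s["d"]);T=cloud(r.camera_model("top"),t["d"])
for n,u,v in[("cass",300,222),("safe",307,240),("key",318,277),("stand",318,292),("bluecarton",358,262),("bell",289,316),("stapler",358,292),("scoop?",343,340)]:print(n,C[v,u].round(3),s["d"][v,u])
for n,u,v in[("cass",268,247),("safe",318,245),("counter",200,265)]:print(n,T[v,u].round(3))
```

```text
cass [0.447 0.28  0.045] 2.1814642
safe [0.453 0.023 0.075] 1.9338756
key [ 0.462 -0.256  0.067] 1.6806202
stand [ 0.458 -0.281  0.028] 1.6719443
bluecarton [ 0.614 -0.112  0.039] 1.8372053
bell [ 0.361 -0.422  0.035] 1.5306315
stapler [ 0.578 -0.315  0.036] 1.6487836
scoop? [ 0.479 -0.659  0.1  ] 1.298779
cass [0.443 0.289 0.054]
safe [0.436 0.11  0.073]
counter [0.397 0.535 0.013]
```

View pics/c_side.png

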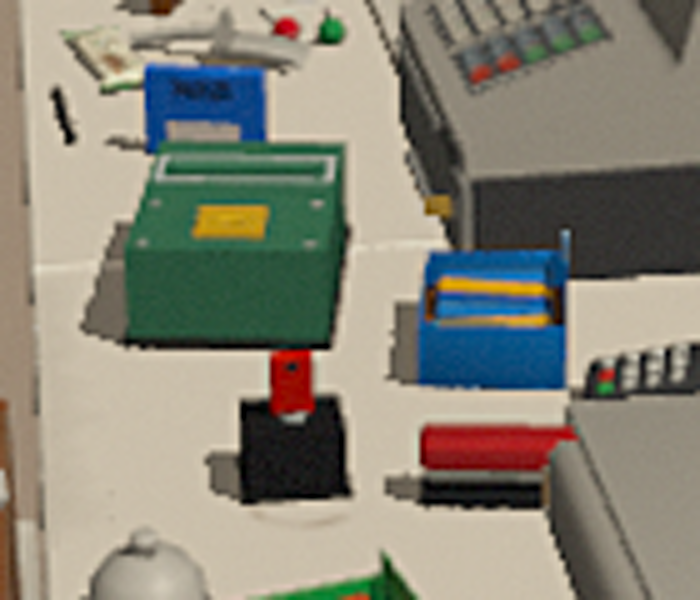

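The crop confirms it: the blue upright slab (side (300,221)) is the cassette, since the other blue object is an open carton and the brown slab is the wrong colour. The safe's slot is on its far (+y) half, with the brass lock near. Next I'll measure the cassette, safe and stand.

```bash
cat >> h.py <<'E'
def load(n,k): z=np.load(f"{n}{k}.npz"); return z["p"],z["d"],r.camera_model(n)
def mask(p,lo,hi): return cv2.inRange(cv2.cvtColor(p,cv2.COLOR_RGB2HSV),lo,hi)>0
def rect(P):
    c,(w,h),a=cv2.minAreaRect((np.float32(P[:,:2])-[0.4,0])[:,None].astype(np.float32)*1000)
    return np.array(c)/1000+[0.4,0],(w,h),a
E
python3 - <<'E'
from h import *
for n,(x0,x1,y0,y1) in {"top":(250,285,225,270),"side":(280,325,205,240)}.items():
    p,d,m=load(n,0); C=cloud(m,d)
    M=mask(p,(105,120,40),(130,255,255)); B=np.zeros_like(M);B[y0:y1,x0:x1]=1;M&=B
    P=C[M]; print(n,M.sum(),"z pct",np.percentile(P[:,2],[1,10,50,90,99]).round(3))
    print(" rect all",rect(P))
    for lo,hi in((.015,.04),(.04,.06),(.068,.09)):
        Q=P[(P[:,2]>lo)&(P[:,2]<hi)]
        if len(Q)<5: continue
        c=Q.mean(0);e=np.linalg.svd(Q[:,:2]-c[:2],full_matrices=False)[2][0];print(lo,len(Q),c.round(4),"dir deg",np.degrees(np.arctan2(e[1],e[0])).round(1),rect(Q))
    pc=C[210:236,295:305,2] if n=="side" else C[270:280,230:260,2]; print("plane z",np.median(pc),pc.std())
p,d,m=load("side",0);C=cloud(m,d)
G=mask(p,(60,80,20),(90,255,200));G[:225]=0;G[275:]=0;G[:,:280]=0;G[:,335:]=0
P=C[G&(C[...,2]>.068)&(C[...,2]<.085)];print("safe top",len(P),rect(P),np.median(P[:,2]))
R=mask(p,(0,150,80),(6,255,255));R[:268]=0;R[286:]=0;R[:,:310]=0;R[:,328:]=0
P=C[R];print("key",len(P),P.mean(0),rect(P))
K_=(cv2.cvtColor(p,cv2.COLOR_RGB2GRAY)<50);K_[:276]=0;K_[302:]=0;K_[:,:305]=0;K_[:,332:]=0
P=C[K_];Q=P[(P[:,2]>.04)&(P[:,2]<.05)];print("stand",len(P),rect(P),"top",len(Q),rect(Q))
E
```

```text
top 225 z pct [0.008 0.026 0.065 0.081 1.603]
 rect all (array([-0.07607434,  0.19839391]), (1150.6324462890625, 56.57891845703125), 10.226435661315918)
0.015 40 [0.4292 0.2948 0.0285] dir deg 158.9 (array([0.44548958, 0.28889029]), (16.669845581054688, 99.2043228149414), 65.62342071533203)
0.04 48 [0.4377 0.2904 0.0499] dir deg 159.1 (array([0.44362592, 0.28756036]), (12.722402572631836, 100.79933166503906), 66.5532455444336)
0.068 102 [0.447  0.292  0.0769] dir deg 162.3 (array([0.44764251, 0.29261154]), (17.48383903503418, 96.09148406982422), 74.26809692382812)
plane z 0.003233408460239562 0.09232577219508938
side 295 z pct [0.011 0.032 0.055 0.076 0.08 ]
 rect all (array([ 0.40688883, -0.71917847]), (2069.9375, 94.85936737060547), 87.57832336425781)
0.015 58 [0.451  0.2881 0.032 ] dir deg -16.8 (array([0.45021276, 0.28921457]), (25.383092880249023, 97.6820297241211), 71.51561737060547)
0.04 114 [0.4515 0.2878 0.0499] dir deg 160.6 (array([0.44946045, 0.29048563]), (29.626096725463867, 99.5794906616211), 66.24652862548828)
0.068 71 [0.4531 0.2869 0.075 ] dir deg -16.9 (array([0.450625  , 0.28903552]), (33.635215759277344, 100.12808227539062), 70.56766510009766)
plane z 0.06158380312855288 0.02580874054657117
safe top 643 (array([0.45655617, 0.03150262]), (214.36444091796875, 139.61253356933594), 79.03168487548828) 0.07672439138174247
key 102 [ 0.46076036 -0.25828882  0.07098016] (array([ 0.46173086, -0.25527806]), (24.793230056762695, 25.170957565307617), 84.43000793457031)
stand 406 (array([ 0.4057108, -0.9930213]), (1525.52587890625, 67.68511962890625), 85.77540588378906) top 139 (array([ 0.46060899, -0.26074988]), (61.132286071777344, 59.56787872314453), 89.96430206298828)
```

Run:
```python
from h import *
for n in("top","side"):
    p,d,m=load(n,0);C=cloud(m,d);C[d<=0]=9
    for y in np.arange(-.35,.5,.05):
        S=C[(C[...,1]>y)&(C[...,1]<y+.05)&(C[...,2]>.09)&(C[...,2]<.4)&(C[...,0]>.3)&(C[...,0]<.9)]
        if len(S)>5:print(n,round(y,2),len(S),"xmin",np.percentile(S[:,0],2).round(3),"zmax",S[:,2].max().round(2))
```

```text
top -0.35 25 xmin 0.62 zmax 0.1
top -0.05 151 xmin 0.655 zmax 0.25
top -0.0 1037 xmin 0.648 zmax 0.3
top 0.05 1129 xmin 0.617 zmax 0.3
top 0.1 1132 xmin 0.612 zmax 0.26
top 0.15 1129 xmin 0.613 zmax 0.26
top 0.2 1334 xmin 0.613 zmax 0.35
top 0.25 1323 xmin 0.613 zmax 0.35
top 0.3 394 xmin 0.613 zmax 0.35
top 0.35 578 xmin 0.62 zmax 0.4
top 0.4 352 xmin 0.619 zmax 0.39
top 0.45 317 xmin 0.619 zmax 0.4
side -0.05 1823 xmin 0.632 zmax 0.27
side -0.0 972 xmin 0.615 zmax 0.29
side 0.05 564 xmin 0.614 zmax 0.3
side 0.1 367 xmin 0.614 zmax 0.26
side 0.15 377 xmin 0.615 zmax 0.35
side 0.2 492 xmin 0.615 zmax 0.34
side 0.25 418 xmin 0.615 zmax 0.34
side 0.3 123 xmin 0.615 zmax 0.34
side 0.35 551 xmin 0.627 zmax 0.4
side 0.4 282 xmin 0.627 zmax 0.39
side 0.45 84 xmin 0.626 zmax 0.39
```

Emit:
arm_command:
  delta_pos:
    - [0.1, 0.35, 0]
    - [0.1, 0.35, 0]
    - [0.1, 0.35, 0]
    - [0.1, 0.35, 0]
    - [0.1, 0.35, 0]
  yaw: [-0.022, -0.022, -0.022, -0.022, -0.022]
  fingers: [-1, -1, -1, -1, -1]

```text
clock: 0.52
eef_pos: [0.2584, -0.3323, 0.2308]
tool_rot: [-3.123, -0.335, 0.0]
ft_force: [0.3, 0.2, 0.6]
gripper_width: 1.0
finger_force: 0.0
```

Emit:
arm_command:
  delta_pos:
    - [0.1, 0.36, 0]
    - [0.1, 0.36, 0]
    - [0.1, 0.36, 0]
    - [0.1, 0.36, 0]
    - [0.1, 0.36, 0]
  yaw: [-0.022, -0.022, -0.022, -0.022, -0.022]
  fingers: [-1, -1, -1, -1, -1]

```text
clock: 0.93
eef_pos: [0.3083, -0.1523, 0.2312]
tool_rot: [3.141, 0.064, 0.0]
ft_force: [2.3, -0.1, 0.4]
gripper_width: 1.0
finger_force: 0.0
```

Emit:
arm_command:
  delta_pos:
    - [0.1, 0.36, 0]
    - [0.1, 0.36, 0]
    - [0.1, 0.36, 0]
    - [0.1, 0.36, 0]
    - [0.1, 0.36, 0]
  yaw: [-0.022, -0.022, -0.022, -0.022, -0.022]
  fingers: [-1, -1, -1, -1, -1]

```text
clock: 1.35
eef_pos: [0.3548, -0.017, 0.2312]
tool_rot: [-3.104, 0.113, -0.002]
ft_force: [-0.7, -0.7, 1.0]
gripper_width: 0.998
finger_force: 0.0
```

Emit:
arm_command:
  delta_pos:
    - [0.1, 0.36, 0]
    - [0.1, 0.36, 0]
    - [0.1, 0.36, 0]
    - [0.1, 0.36, 0]
    - [0.1, 0.36, 0]
  yaw: [-0.022, -0.022, -0.022, -0.022, -0.022]
  fingers: [-1, -1, -1, -1, -1]

```text
clock: 1.77
eef_pos: [0.391, 0.0057, 0.2314]
tool_rot: [-2.986, 0.143, -0.007]
ft_force: [-0.2, 0.7, -0.0]
gripper_width: 0.998
finger_force: 0.0
```

Run:
```python
from h import *
print(r.observe()["q"].round(2),r.observe()["eef_pos"])
for n in("top","side"):
    p,d=r.grab_frame(n); np.savez(f"{n}1.npz",p=p,d=d)
    if n=="top": cv2.imwrite(f"pics/{n}1.png",cv2.resize(p[170:310,240:480],None,fx=3.33,fy=3.33,interpolation=cv2.INTER_CUBIC)[...,::-1])
```

```text
[-0.1  -0.29 -0.18  1.69  0.15  3.14] [0.39098536 0.0056627  0.2313902 ]
```

View pics/top1.png

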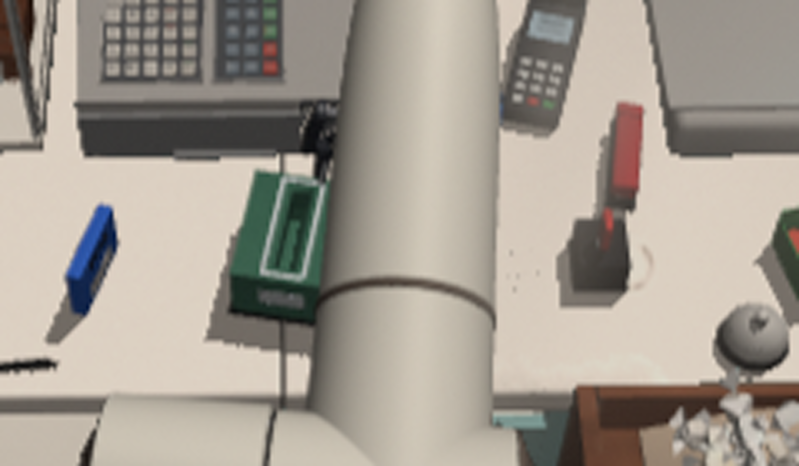

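Top view 1: the slot is clearly visible at crop (293,228) and the key in its stand at crop (607,240). Joint 6 hit its limit, so I'll use the other half-turn.

Emit:
arm_command:
  delta_pos:
    - [0, 0, 0]
    - [0, 0.1, 0]
    - [0, 0.2, 0]
    - [0, 0.2, 0]
    - [0, 0.2, 0]
  yaw: [0.079, 0.079, 0.079, 0.079, 0.079]
  fingers: [-1, -1, -1, -1, -1]

```text
clock: 2.28
eef_pos: [0.3902, 0.0763, 0.2316]
tool_rot: [-2.892, -0.787, 0.062]
ft_force: [0.4, 0.5, -0.8]
gripper_width: 0.998
finger_force: 0.0
```

Run:
```python
from h import *
from scipy.spatial.transform import Rotation as R
o=r.observe();print(o["q"].round(2),R.from_rotvec(o["tool_rot"]).as_matrix().round(3))
```

```text
[ 0.1  -0.21 -0.12  1.73  0.13  2.7 ] [[ 0.862  0.501 -0.078]
 [ 0.507 -0.852  0.128]
 [-0.002 -0.149 -0.989]]
```

Emit:
arm_command:
  delta_pos:
    - [0, -0.05, 0]
    - [0, -0.05, 0]
    - [0, -0.05, 0]
    - [0, -0.05, 0]
    - [0, -0.05, 0]
  yaw: [0.079, 0.079, 0.079, 0.079, 0.079]
  fingers: [-1, -1, -1, -1, -1]

```text
clock: 2.7
eef_pos: [0.3902, 0.0505, 0.2315]
tool_rot: [-2.527, -1.643, 0.127]
ft_force: [0.4, -0.1, 0.8]
gripper_width: 0.997
finger_force: 0.0
```

Emit:
arm_command:
  delta_pos:
    - [0, -0.05, 0]
    - [0, -0.05, 0]
    - [0, -0.05, 0]
    - [0, -0.05, 0]
    - [0, -0.05, 0]
  yaw: [0.079, 0.079, 0.079, 0.079, 0.079]
  fingers: [-1, -1, -1, -1, -1]

```text
clock: 3.12
eef_pos: [0.3902, 0.0254, 0.2315]
tool_rot: [-1.923, -2.358, 0.18]
ft_force: [-0.1, -0.5, 1.2]
gripper_width: 1.001
finger_force: 0.0
```

Emit:
arm_command:
  delta_pos:
    - [0, -0.05, 0]
    - [0, -0.05, 0]
    - [0, -0.05, 0]
    - [0, -0.05, 0]
    - [0, -0.05, 0]
  yaw: [0.079, 0.079, 0.079, 0.079, 0.079]
  fingers: [-1, -1, -1, -1, -1]

```text
clock: 3.53
eef_pos: [0.3902, 0.0005, 0.2315]
tool_rot: [-1.125, -2.868, 0.218]
ft_force: [0.2, 0.6, -0.1]
gripper_width: 0.997
finger_force: 0.0
```

Emit:
arm_command:
  delta_pos:
    - [0, -0.05, 0]
    - [0, -0.05, 0]
    - [0, -0.05, 0]
    - [0, -0.05, 0]
    - [0, -0.05, 0]
  yaw: [0.079, 0.079, 0.079, 0.079, 0.079]
  fingers: [-1, -1, -1, -1, -1]

```text
clock: 3.95
eef_pos: [0.3901, -0.0245, 0.2315]
tool_rot: [-0.198, -3.119, 0.236]
ft_force: [0.3, -0.4, 0.1]
gripper_width: 1.004
finger_force: 0.0
```

Emit:
arm_command:
  delta_pos:
    - [0, -0.05, 0]
    - [0, -0.05, 0]
    - [0, -0.05, 0]
    - [0, -0.05, 0]
    - [0, -0.05, 0]
  yaw: [0.079, 0.079, 0.079, 0.079, 0.079]
  fingers: [-1, -1, -1, -1, -1]

```text
clock: 4.37
eef_pos: [0.39, -0.0494, 0.2316]
tool_rot: [-0.756, 3.001, -0.226]
ft_force: [0.0, 0.4, 0.9]
gripper_width: 0.995
finger_force: 0.0
```

Emit:
arm_command:
  delta_pos:
    - [0, -0.05, 0]
    - [0, -0.05, 0]
    - [0, -0.05, 0]
    - [0, -0.05, 0]
    - [0, -0.05, 0]
  yaw: [0.079, 0.079, 0.079, 0.079, 0.079]
  fingers: [-1, -1, -1, -1, -1]

```text
clock: 4.78
eef_pos: [0.3899, -0.0744, 0.2317]
tool_rot: [-1.614, 2.592, -0.194]
ft_force: [-0.6, -0.3, 0.0]
gripper_width: 0.999
finger_force: 0.0
```

Emit:
arm_command:
  delta_pos:
    - [0, -0.05, 0]
    - [0, -0.05, 0]
    - [0, -0.05, 0]
    - [0, -0.05, 0]
    - [0, -0.05, 0]
  yaw: [0.079, 0.079, 0.079, 0.079, 0.079]
  fingers: [-1, -1, -1, -1, -1]

```text
clock: 5.2
eef_pos: [0.3899, -0.0995, 0.2317]
tool_rot: [-2.304, 1.955, -0.145]
ft_force: [0.0, -0.1, -0.1]
gripper_width: 0.999
finger_force: 0.0
```

Emit:
arm_command:
  delta_pos:
    - [0, -0.05, 0]
    - [0, -0.05, 0]
    - [0, -0.05, 0]
    - [0, -0.05, 0]
    - [0, -0.05, 0]
  yaw: [0.079, 0.079, 0.079, 0.079, 0.079]
  fingers: [-1, -1, -1, -1, -1]

```text
clock: 5.62
eef_pos: [0.3899, -0.1246, 0.2316]
tool_rot: [-2.772, 1.151, -0.084]
ft_force: [0.5, 0.0, -0.4]
gripper_width: 1.003
finger_force: 0.0
```

```bash
cat > tilt.py <<'E'
from h import *
from scipy.spatial.transform import Rotation as R
o=r.observe();M=R.from_rotvec(o["tool_rot"]).as_matrix()
print(round(o["clock"],2),"q",o["q"].round(3),"pos",o["eef_pos"].round(4),"z axis in world",M[:,2].round(4),"lean along tool x,y",-M[2,:2].round(4),"yaw x deg",np.degrees(np.arctan2(M[1,0],M[0,0])).round(2),"F",o["ft_force"].round(1),"mom",o["moment"].round(2),"w",round(o["gripper_width"],3))
E
python3 tilt.py
```

```text
5.62 q [-0.407 -0.306 -0.188  1.635  0.14  -2.757] pos [ 0.3899 -0.1246  0.2316] z axis in world [ 0.1046  0.1071 -0.9887] lean along tool x,y [0.002  0.1497] yaw x deg -45.09 F [ 0.5  0.  -0.4] mom [-0.11  0.08  0.  ] w 1.003
```

Emit:
arm_command:
  delta_pos:
    - [0, 0, 0]
    - [0, 0, 0]
    - [0, 0, 0]
    - [0, -0.1, 0]
    - [0, -0.2, 0]
  yaw: [0.079, 0.079, 0.079, 0.02, 0.02]
  fingers: [-1, -1, -1, -1, -1]

```text
clock: 6.03
eef_pos: [0.4019, -0.1267, 0.2315]
tool_rot: [-2.959, 0.588, -0.034]
ft_force: [0.1, 0.1, -0.1]
gripper_width: 0.995
finger_force: 0.0
```

```bash
python3 tilt.py
```

```text
6.03 q [-0.391 -0.22  -0.118  1.675  0.127 -3.14 ] pos [ 0.4019 -0.1267  0.2315] z axis in world [ 0.0463  0.1177 -0.992 ] lean along tool x,y [0.0022 0.1265] yaw x deg -22.47 F [ 0.1  0.1 -0.1] mom [-0.09  0.05  0.02] w 0.995
```

Emit:
arm_command:
  delta_pos:
    - [-0.12, -0.3, 0]
    - [-0.12, -0.3, 0]
    - [-0.12, -0.3, 0]
    - [-0.12, -0.3, 0]
    - [-0.12, -0.3, 0]
  yaw: [0.02, 0.02, 0.02, 0.02, 0.02]
  fingers: [-1, -1, -1, -1, -1]

```text
clock: 6.45
eef_pos: [0.3924, -0.1542, 0.2315]
tool_rot: [-3.056, 0.608, -0.002]
ft_force: [-0.2, 0.1, -0.1]
gripper_width: 0.998
finger_force: 0.0
```

```bash
python3 tilt.py
```

```text
6.45 q [-0.392 -0.214 -0.109  1.679  0.026 -3.141] pos [ 0.3924 -0.1542  0.2315] z axis in world [ 0.0066  0.0252 -0.9997] lean along tool x,y [0.0035 0.0259] yaw x deg -22.51 F [-0.2  0.1 -0.1] mom [-0.01 -0.02 -0.05] w 0.998
```

Emit:
arm_command:
  delta_pos:
    - [-0.12, -0.3, 0]
    - [0, 0, 0]
    - [0, 0, 0]
    - [0, 0, 0]
    - [0, 0, 0]
  yaw: [0.02, 0, 0, 0, 0]
  fingers: [-1, -1, -1, -1, -1]

```text
clock: 6.87
eef_pos: [0.3909, -0.1591, 0.2313]
tool_rot: [-3.072, 0.612, 0.004]
ft_force: [-0.1, 0.1, -1.0]
gripper_width: 1.001
finger_force: 0.0
```

```bash
python3 tilt.py
```

```text
6.87 q [-0.392 -0.212 -0.108  1.679  0.008 -3.141] pos [ 0.3909 -0.1591  0.2313] z axis in world [-7.0e-04  9.2e-03 -1.0e+00] lean along tool x,y [0.0041 0.0082] yaw x deg -22.52 F [-0.1  0.1 -1. ] mom [0.03 0.01 0.03] w 1.001
```

Emit:
arm_command:
  delta_pos:
    - [-0.05, -0.13, 0]
    - [0, 0, 0]
    - [0, 0, 0]
    - [0, 0.03, 0]
    - [0, 0.05, 0]
  yaw: [0.008, 0, 0, -0.04, -0.079]
  fingers: [-1, -1, -1, -1, -1]

```text
clock: 7.28
eef_pos: [0.3902, -0.1539, 0.2312]
tool_rot: [-3.008, 0.903, 0.007]
ft_force: [-0.1, -0.0, -0.6]
gripper_width: 0.999
finger_force: 0.0
```

```bash
python3 tilt.py
```

```text
7.28 q [-0.376 -0.218 -0.113  1.68   0.    -2.935] pos [ 0.3902 -0.1539  0.2312] z axis in world [-0.0039  0.002  -1.    ] lean along tool x,y [ 0.0043 -0.0005] yaw x deg -33.41 F [-0.1 -0.  -0.6] mom [-0.01  0.03 -0.01] w 0.999
```

Run:
```python
from h import *
for n in("top","side"):
    p,d=r.grab_frame(n); np.savez(f"{n}2.npz",p=p,d=d)
```

Emit:
arm_command:
  delta_pos:
    - [0.04, 0.3, 0]
    - [0.04, 0.3, 0]
    - [0.04, 0.3, 0]
    - [0.04, 0.3, 0]
    - [0.04, 0.3, 0]
  yaw: [0.0114, 0.0114, 0.0114, 0.0114, 0.0114]
  fingers: [-1, -1, -1, -1, -1]

```text
clock: 7.8
eef_pos: [0.4102, -0.0026, 0.2314]
tool_rot: [-3.049, 0.756, 0.006]
ft_force: [0.3, -0.7, -0.2]
gripper_width: 1.005
finger_force: 0.0
```

Emit:
arm_command:
  delta_pos:
    - [0.04, 0.3, 0]
    - [0.04, 0.3, 0]
    - [0.04, 0.3, 0]
    - [0.04, 0.3, 0]
    - [0.04, 0.3, 0]
  yaw: [0.0114, 0.0114, 0.0114, 0.0114, 0.0114]
  fingers: [-1, -1, -1, -1, -1]

```text
clock: 8.22
eef_pos: [0.4302, 0.1477, 0.2314]
tool_rot: [-3.08, 0.617, 0.006]
ft_force: [0.5, -1.2, -0.9]
gripper_width: 1.001
finger_force: 0.0
```

Emit:
arm_command:
  delta_pos:
    - [0.04, 0.3, 0]
    - [0.04, 0.3, 0]
    - [0.04, 0.3, 0]
    - [0.04, 0.3, 0]
    - [0.02, 0.24, 0]
  yaw: [0.0114, 0.0114, 0.0114, 0.0114, 0.0114]
  fingers: [-1, -1, -1, -1, -1]

```text
clock: 8.63
eef_pos: [0.4484, 0.2922, 0.2309]
tool_rot: [-3.105, 0.478, 0.007]
ft_force: [1.1, -0.1, 0.5]
gripper_width: 1.001
finger_force: 0.0
```

```bash
python3 tilt.py
python3 - <<'E'
from h import *
p,d=r.grab_frame("top");np.savez("top3.npz",p=p,d=d)
a=np.load("top2.npz")["p"][180:290,270:470]
cv2.imwrite("pics/t23.png",np.vstack([cv2.resize(x,None,fx=2.7,fy=2.7,interpolation=cv2.INTER_CUBIC) for x in(a,p[180:290,270:470])])[...,::-1])
E
```

```text
8.63 q [ 0.576  0.054  0.141  1.66   0.003 -2.26 ] pos [0.4484 0.2922 0.2309] z axis in world [-4.3e-03  9.0e-04 -1.0e+00] lean along tool x,y [ 0.0043 -0.0004] yaw x deg -17.51 F [ 1.1 -0.1  0.5] mom [-0.02 -0.06  0.  ] w 1.001
```

View pics/t23.png

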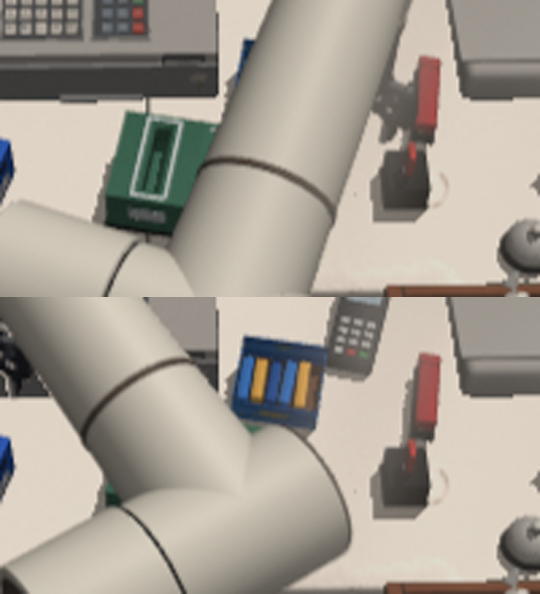

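Upper half (top2): the slot with its white frame is fully visible at crop (157,157) and the key at (410,160). Next I descend on the cassette and close.

Emit:
arm_command:
  delta_pos:
    - [0, -0.01, -0.3]
    - [0, 0, -0.35]
    - [0, 0, -0.35]
    - [0, 0, -0.35]
    - [0, 0, -0.3]
  yaw: [0, 0, 0, 0, 0]
  fingers: [-1, -1, -1, -1, -1]

```text
clock: 9.1
eef_pos: [0.4477, 0.2887, 0.0638]
tool_rot: [3.104, -0.481, -0.008]
ft_force: [-0.5, 0.3, 0.6]
gripper_width: 1.001
finger_force: 0.0
```

Emit:
arm_command:
  delta_pos:
    - [0, 0, -0.2]
    - [0, 0, 0]
    - [0, 0, 0]
    - [0, 0, 0]
    - [0, 0, 0]
  yaw: [0, 0, 0, 0, 0]
  fingers: [-1, -1, 1, 1, 1]

```text
clock: 9.52
eef_pos: [0.4493, 0.2898, 0.0484]
tool_rot: [-3.102, 0.486, 0.003]
ft_force: [-1.6, 0.3, 0.0]
gripper_width: 0.605
finger_force: 0.0
```

Emit:
arm_command:
  delta_pos:
    - [0, 0, 0]
    - [0, 0, 0]
    - [0, 0, 0]
    - [0, 0, 0]
    - [0, 0, 0]
  yaw: [0, 0, 0, 0, 0]
  fingers: [1, 1, 1, 1, 1]

```text
clock: 9.93
eef_pos: [0.449, 0.2899, 0.0476]
tool_rot: [-3.101, 0.487, 0.004]
ft_force: [1.2, 2.2, 5.7]
gripper_width: 0.198
finger_force: 59.3
```

```bash
python3 tilt.py
python3 - <<'E'
from h import *
# slot white frame & safe from views
for n,k,box in(("top",1,(300,345,215,262)),("top",2,(310,348,215,260)),("side",0,(286,332,226,240))):
    p,d,m=load(n,k); h=cv2.cvtColor(p,cv2.COLOR_RGB2HSV); B=np.zeros((480,640),bool);B[box[2]:box[3],box[0]:box[1]]=1
    W=(h[...,1]<75)&(h[...,2]>140)&B
    nn,l,st,c=cv2.connectedComponentsWithStats(W.astype(np.uint8))
    for i in range(1,nn):
        if st[i,4]<25: continue
        v,u=np.nonzero(l==i); P=onplane(m,np.c_[u,v],.075); print(n,k,st[i],rect(P))
E
```

```text
9.93 q [ 0.572  0.059 -0.209  1.303  0.003 -2.258] pos [0.449  0.2899 0.0476] z axis in world [-0.0021  0.0025 -1.    ] lean along tool x,y [0.0028 0.0018] yaw x deg -17.86 F [1.2 2.2 5.7] mom [ 0.35 -0.14 -0.02] w 0.198
top 1 [300 216  24  46 523] (array([0.46601955, 0.13189087]), (194.795166015625, 84.43085479736328), 1.3536592721939087)
top 1 [318 216  20  38 171] (array([0.48251723, 0.0729778 ]), (49.882591247558594, 166.30419921875), 79.96868133544922)
top 2 [310 216  14  25 148] (array([0.51056637, 0.11517531]), (107.05165100097656, 47.72087478637695), 0.718654453754425)
top 2 [318 216  30  38 314] (array([0.48349313, 0.05502577]), (84.89779663085938, 174.480224609375), 79.96868133544922)
top 2 [343 248   5  12  37] (array([0.3973887 , 0.01563311]), (13.856411933898926, 46.46672821044922), 88.37083435058594)
side 0 [294 226  14   2  28] (array([0.44038832, 0.1559248 ]), (10.260974884033203, 50.43977737426758), 80.51270294189453)
side 0 [313 226  19  14  86] (array([0.51339931, 0.0850931 ]), (128.29672241210938, 68.37434387207031), 82.4813003540039)
side 0 [286 230  15  10  53] (array([0.40708318, 0.08471684]), (86.89739990234375, 51.114837646484375), 86.88604736328125)
side 0 [307 231  20   5  28] (array([0.49329575, 0.08178026]), (38.548465728759766, 72.27288818359375), 80.5853042602539)
```

Emit:
arm_command:
  delta_pos:
    - [0, 0, 0.1]
    - [0, 0, 0.3]
    - [0, 0, 0.4]
    - [0, 0, 0.35]
    - [0, 0, 0.1]
  yaw: [0, 0, 0, 0, 0]
  fingers: [1, 1, 1, 1, 1]

```text
clock: 10.35
eef_pos: [0.4492, 0.2898, 0.1774]
tool_rot: [-3.099, 0.487, -0.001]
ft_force: [1.7, 0.2, -1.2]
gripper_width: 0.2
finger_force: 59.0
```

```bash
python3 tilt.py
python3 - <<'E'
from h import *
p,d=r.grab_frame("side");np.savez("side4.npz",p=p,d=d)
p,d=r.grab_frame("top");np.savez("top4.npz",p=p,d=d)
def frame(n,k,box):
    p,d,m=load(n,k);C=cloud(m,d);h=cv2.cvtColor(p,cv2.COLOR_RGB2HSV).astype(float)
    G=(h[...,0]>60)&(h[...,0]<95)&(C[...,2]>.06)&(C[...,2]<.09); B=np.zeros_like(G);B[box[2]:box[3],box[0]:box[1]]=1
    S=h[...,1]; sg=np.median(S[G&B]); Z=B&(C[...,2]>.06)&(C[...,2]<.1)
    w=np.where(Z,np.clip((sg*.8-S)/(sg*.8-40),0,1),0)
    nn,l,st,_=cv2.connectedComponentsWithStats((w>.25).astype(np.uint8)); i=1+np.argmax(st[1:,4]); 
    reg=cv2.dilate((l==i).astype(np.uint8),np.ones((3,3)))>0; w=np.where(reg,w,0)
    v,u=np.nonzero(w>0); W=w[v,u]; P=onplane(m,np.c_[u,v],.075)
    c=(P*W[:,None]).sum(0)/W.sum(); Q=(P-c)[:,:2]; cov=(Q*W[:,None]).T@Q/W.sum(); ev,e=np.linalg.eigh(cov); e=e[:,1]*np.sign(e[0,1])
    print(n,k,st[i],"sg",sg,"c",c.round(4),"dir",np.degrees(np.arctan2(e[1],e[0])).round(2),"std",np.sqrt(ev).round(4),rect(P[W>.4]))
    # brass
    Y=(h[...,0]>18)&(h[...,0]<32)&(h[...,1]>120)&B&(C[...,2]>.05)
    if Y.sum()>20: v,u=np.nonzero(Y);P=onplane(m,np.c_[u,v],.078);print("  brass",Y.sum(),P.mean(0).round(4),rect(P))
    Sf=(G|(l==i)|Y)&B; v,u=np.nonzero(Sf);P=onplane(m,np.c_[u,v],.075);print("  safe top",Sf.sum(),rect(P))
frame("top",1,(300,342,215,262));frame("top",2,(305,350,212,262))
frame("side",0,(280,336,222,256));frame("side",2,(280,336,222,256))
E
```

```text
10.35 q [ 0.571  0.033  0.015  1.55   0.003 -2.258] pos [0.4492 0.2898 0.1774] z axis in world [ 0.0013  0.0042 -1.    ] lean along tool x,y [0.     0.0044] yaw x deg -17.88 F [ 1.7  0.2 -1.2] mom [ 0.05 -0.07  0.02] w 0.2
top 1 [312 221  27  34 237] sg 97.0 c [0.4723 0.0806 0.075 ] dir -3.69 std [0.0241 0.0473] (array([0.46968761, 0.08969514]), (81.92864990234375, 139.60890197753906), 79.08776092529297)
  safe top 756 (array([0.46102609, 0.08491993]), (94.58036804199219, 155.4642791748047), 79.95541381835938)
top 2 [312 221  38  34 261] sg 97.0 c [0.4768 0.0751 0.075 ] dir -13.03 std [0.0281 0.0482] (array([0.46572678, 0.06947923]), (123.4339599609375, 139.56292724609375), 78.95405578613281)
  safe top 992 (array([0.45647667, 0.07111954]), (123.409912109375, 158.5200958251953), 79.08776092529297)
side 0 [289 228  40  10 191] sg 127.5 c [0.4714 0.0868 0.075 ] dir -1.67 std [0.0246 0.0437] (array([0.4675316 , 0.09173563]), (87.11962890625, 142.45672607421875), 80.53165435791016)
  brass 100 [ 0.4452 -0.02    0.078 ] (array([ 0.44467986, -0.01963507]), (52.46738052368164, 50.558109283447266), 80.75462341308594)
  safe top 1028 (array([0.45393115, 0.01583961]), (244.09706115722656, 142.90574645996094), 79.35234069824219)
side 2 [289 228  40  10 186] sg 127.0 c [0.4713 0.0869 0.075 ] dir -1.73 std [0.0246 0.0436] (array([0.4675316 , 0.09173563]), (87.11962890625, 142.45672607421875), 80.53165435791016)
  brass 100 [ 0.4452 -0.02    0.078 ] (array([ 0.44467986, -0.01963507]), (52.46738052368164, 50.558109283447266), 80.75462341308594)
  safe top 1027 (array([0.45428635, 0.01629231]), (243.43621826171875, 143.0699920654297), 79.19551849365234)
```

```bash
cat > slot.py <<'E'
from h import *
def frame(n,k,poly):
    p,d,m=load(n,k);h=cv2.cvtColor(p,cv2.COLOR_RGB2HSV).astype(float)
    B=np.zeros((480,640),np.uint8);cv2.fillPoly(B,[np.int32(np.round(poly))],1);B=cv2.dilate(B,np.ones((5,5)))>0
    V=h[...,2]; lo=np.percentile(V[B],35);hi=np.percentile(V[B],97); w=np.where(B,np.clip((V-lo-15)/(hi-lo-15),0,1),0)
    v,u=np.nonzero(w>.15);W=w[v,u];P=onplane(m,np.c_[u,v],.075)
    c=(P*W[:,None]).sum(0)/W.sum();Q=(P-c)[:,:2];cov=(Q*W[:,None]).T@Q/W.sum();ev,e=np.linalg.eigh(cov);e=e[:,1]*np.sign(e[0,1])
    print(n,k,lo,hi,"centroid",c[:2].round(4),"dir",np.degrees(np.arctan2(e[1],e[0])).round(2),"std",np.sqrt(ev).round(4),"rect",rect(P[W>.5]))
    return w
t=[(324.7,223.5),(338.5,225),(332.5,252.6),(318.7,252)]; s=[(291.6,231),(327,231),(326.6,236.2),(290.4,236.2)]
np.set_printoptions(linewidth=250)
frame("top",1,t);w=frame("top",2,t);print((w[220:257,314:343]*9).astype(int))
w=frame("side",0,s);print((w[226:241,286:332]*9).astype(int))
E
python3 slot.py
```

```text
top 1 86.0 179.0 centroid [0.4683 0.076 ] dir -9.2 std [0.0195 0.0468] rect (array([0.46912675, 0.07518515]), (49.101627349853516, 139.02261352539062), 78.56156921386719)
top 2 93.0 183.0 centroid [0.474  0.0729] dir -12.82 std [0.0198 0.0483] rect (array([0.46882703, 0.07236153]), (56.04371643066406, 139.52320861816406), 77.87113952636719)
[[0 0 0 ... 0 0 0]
 [0 0 0 ... 0 0 0]
 [0 0 0 ... 0 0 0]
 ...
 [0 0 0 ... 0 0 0]
 [0 0 0 ... 0 0 0]
 [0 0 0 ... 0 0 0]]
side 0 102.0 177.0 centroid [0.4618 0.0845] dir -7.64 std [0.0202 0.0569] rect (array([0.46347806, 0.07976906]), (86.392822265625, 151.30320739746094), 82.67693328857422)
[[0 0 0 0 0 0 0 0 0 0 0 0 0 0 0 0 0 0 0 0 0 0 0 0 0 0 0 0 0 0 0 0 0 0 0 0 0 0 0 0 0 0 0 0 0 0]
 [0 0 0 0 0 0 0 0 0 0 0 0 0 0 0 0 0 0 0 0 0 0 0 0 0 0 0 0 0 0 0 0 0 0 0 0 0 0 0 0 0 0 0 0 0 0]
 [0 0 0 0 0 0 0 0 0 0 0 0 0 0 0 0 0 0 0 0 0 0 0 0 0 0 0 0 0 0 0 0 0 0 0 0 0 0 0 0 0 0 0 0 0 0]
 [0 0 0 0 2 0 0 0 0 0 0 0 0 0 0 0 0 0 0 0 0 0 0 0 0 0 0 0 0 0 0 0 0 0 0 0 0 0 0 0 0 0 0 7 0 0]
 [0 0 0 0 0 0 0 0 0 0 0 0 0 0 0 0 0 0 0 0 0 0 0 0 0 0 0 0 0 0 0 0 0 0 0 0 0 0 0 0 0 0 
[... 259 characters left out ...]
0 0 0 0 0 0 0 0 0 0 4 9 0 0 8 0 0]
 [0 0 9 9 2 6 5 0 0 0 0 0 0 0 0 0 0 0 0 0 0 0 0 0 0 0 0 0 0 0 0 0 0 0 0 0 0 0 0 5 9 0 0 8 0 0]
 [0 0 9 7 1 8 7 4 4 5 4 5 6 6 5 3 3 3 3 3 3 3 3 3 3 3 3 3 2 2 2 3 2 2 3 2 1 0 2 8 7 0 0 8 0 0]
 [0 0 9 1 0 1 1 0 0 1 1 0 1 1 0 0 0 0 0 0 0 1 0 1 1 0 0 1 0 1 1 0 1 1 2 2 1 1 1 3 0 0 0 8 0 0]
 [0 0 9 0 0 0 0 0 0 0 0 0 0 0 0 0 0 0 0 0 0 0 0 0 0 0 0 0 0 0 0 0 0 0 0 0 0 0 0 0 0 0 0 8 0 0]
 [0 0 9 0 0 0 0 0 0 0 0 0 0 0 0 0 0 0 0 0 0 0 0 0 0 0 0 0 0 0 0 0 0 0 0 0 0 0 0 0 0 0 0 8 0 0]
 [0 0 0 0 0 0 0 0 0 0 0 0 0 0 0 0 0 0 0 0 0 0 0 0 0 0 0 0 0 0 0 0 0 0 0 0 0 0 0 0 0 0 0 0 0 0]
 [0 0 0 0 0 0 0 0 0 0 0 0 0 0 0 0 0 0 0 0 0 0 0 0 0 0 0 0 0 0 0 0 0 0 0 0 0 0 0 0 0 0 0 0 0 0]]
```

Run:
```python
from h import *
m=r.camera_model("side");P=onplane(m,[(292.5,231.2),(326,231.2),(325.5,235.3),(291.4,235.3)],.075);print(P.round(4),P.mean(0))
for k in (1,2):
    p=np.load(f"top{k}.npz")["p"];V=p.max(2)[218:258,314:344]
    print("\n".join(str(218+i)+" "+" ".join(f"{x:3d}" for x in r_) for i,r_ in enumerate(V)) if k==2 else "")
```

```text
[[0.4073 0.1136 0.075 ]
 [0.5303 0.0932 0.075 ]
 [0.5236 0.0543 0.075 ]
 [0.4007 0.0746 0.075 ]] [0.46546364 0.08392246 0.075     ]

218 222 222 222 222 222 222 222 222 222 223 109 166 218 222 222 222 222 222 222 222 222 222 222 222 222 222 222 222 222 222
219 222 222 222 222 222 222 222 222 222 222 109 165 219 222 222 222 222 222 222 222 222 222 223 222 222 221 222 222 222 222
220 222 222 207 191 202 204 220 222 221 222 109 165 219 222 222 223 222 222 222 222 222 223 222 222 221 222 222 222 222 222
221 222 222 164 131 143 145 162 173 174 177  96 153 200 221 222 222 223 222 222 222 223 222 222 222 222 222 223 223 222 222
222 222 222 140  98  94  95  93 107 110 109  91 140 155 171 175 174 176 187 202 205 221 222 221 222 222 222 222 223 222 222
223 222 206 127  96  94  94  93  93  94  94 133 167 149 160 162 150 147 146 152 153 170 175 175 175 187 204 204 221 222 223
224 222 188 112  94  94  94  94  94  94  95 160 178 142 150 158 136 142 141 144 144 158 161 149 136 128 143 145 163 174 176
225 222 165 105  94  94  94  94  93  95  95 172 150 102  89 100  87 101 117 133 134 148 157 165 157
[... 3292 characters left out ...]
 147 160 156 155 142 139 157 176 113  98  98  98  98  98  98  94  88 103 115 125
253  57  65  67  75  78  76  97 101 114 132 136 151 160 161 157 166 161 140 105  98  99  98  98  98  99  87  94 109 120 129
254  43  43  42  42  49  50  57  65  67  67  76  80  95  99 117 131 123 103  99  99  98  98  97  98  94  85 101 115 125 132
255  43  42  44  43  44  43  44  44  43  43  44  50  52  59  67  67  75  77  81  81  85  91  91  98  85  91 108 119 128 136
256  43  43  44  52  52  40  42  43  43  44  45  43  43  44  44  43  44  44  50  51  58  67  68  75  80  99 112 123 131 139
257  43  43  44  59  64  69  71  65  69  66  62  52  42  43  44  43  45  44  44  43  44  44  43  49  88 106 117 127 135 141
```

Run:
```python
from h import *
m=r.camera_model("top")
def X(a,b,v0,u0): # u=a0-(v-226)*s ; v=v0+.15(u-u0)
    v=v0
    for _ in range(20): u=a-(v-226)*b; v=v0+.15*(u-u0)
    return u,v
L=(324.18,.2441);R=(336.47,.2186)
q=[X(*L,223.6,328),X(*R,223.6,328),X(*R,252.5,326),X(*L,252.5,326)]
P=onplane(m,q,.075);print(np.round(q,1).tolist(),P.round(4),P.mean(0).round(4))
for i,j in((0,3),(1,2),(0,1),(3,2)):
    e=P[i]-P[j];print(np.linalg.norm(e).round(4),np.degrees(np.arctan2(e[1],e[0])).round(2))
# held cassette, both views
z=np.load("top4.npz")
for n,(x0,x1,y0,y1) in {"top":(230,300,180,270),"side":(270,335,170,240)}.items():
    p,d,m=load(n,4);C=cloud(m,d);M=mask(p,(105,120,40),(130,255,255));B=np.zeros_like(M);B[y0:y1,x0:x1]=1;M&=B
    nn,l,st,c=cv2.connectedComponentsWithStats(M.astype(np.uint8))
    for i in range(1,nn):
        if st[i,4]>20:
            P=C[l==i];print(n,st[i],c[i],P.mean(0).round(4),P[:,2].min().round(3),P[:,2].max().round(3),rect(P))
```

```text
[[324.9, 223.1], [336.7, 224.9], [330.5, 253.2], [318.0, 251.3]] [[0.5314 0.0852 0.075 ]
 [0.5226 0.0424 0.075 ]
 [0.3992 0.066  0.075 ]
 [0.4078 0.1098 0.075 ]] [0.4652 0.0759 0.075 ]
0.126 -11.23
0.1256 -10.85
0.0437 78.49
0.0445 78.97
top [257 217  10  27 155] [261.58064516 230.08387097] [0.4185 0.2954 0.1883] 0.139 0.232 (array([0.42788121, 0.29300543]), (20.590408325195312, 63.36480712890625), 75.50647735595703)
side [287 183  25  19 297] [299.74074074 191.1952862 ] [0.4505 0.2775 0.1759] 0.007 0.833 (array([ 0.4133936 , -0.55210608]), (2404.31494140625, 94.21477508544922), 87.58966827392578)
```

Emit:
arm_command:
  delta_pos:
    - [0.02, -0.2, 0]
    - [0.02, -0.3, 0]
    - [0.02, -0.3, 0]
    - [0.02, -0.3, 0]
    - [0.02, -0.3, 0]
  yaw: [0.0078, 0.0078, 0.0078, 0.0078, 0.0078]
  fingers: [1, 1, 1, 1, 1]

```text
clock: 10.87
eef_pos: [0.4571, 0.1476, 0.1689]
tool_rot: [3.116, -0.391, -0.011]
ft_force: [1.0, -0.3, -1.8]
gripper_width: 0.202
finger_force: 59.1
```

Emit:
arm_command:
  delta_pos:
    - [0.02, -0.3, 0]
    - [0.02, -0.3, 0]
    - [0.022, -0.143, 0]
    - [0, 0, -0.2]
    - [0, 0, -0.2]
  yaw: [0.0078, 0.0078, 0.0078, 0.0078, 0.0078]
  fingers: [1, 1, 1, 1, 1]

```text
clock: 11.28
eef_pos: [0.4642, 0.0736, 0.1296]
tool_rot: [3.127, -0.3, -0.008]
ft_force: [0.2, 0.3, -2.4]
gripper_width: 0.2
finger_force: 59.1
```

Emit:
arm_command:
  delta_pos:
    - [0, 0, 0]
    - [0, 0, 0]
    - [0, 0, 0]
    - [0, 0, 0]
    - [0, 0, 0]
  yaw: [0, 0, 0, 0, 0]
  fingers: [1, 1, 1, 1, 1]

```text
clock: 11.7
eef_pos: [0.4648, 0.0752, 0.1321]
tool_rot: [-3.127, 0.297, 0.005]
ft_force: [-0.3, 0.6, -2.2]
gripper_width: 0.197
finger_force: 59.1
```

```bash
python3 tilt.py
python3 - <<'E'
from h import *
p,d=r.grab_frame("side");np.savez("side5.npz",p=p,d=d);q,d=r.grab_frame("top");np.savez("top5.npz",p=q,d=d)
cv2.imwrite("pics/s5.png",np.hstack([cv2.resize(p[195:260,275:345],None,fx=6,fy=6,interpolation=cv2.INTER_CUBIC),cv2.resize(q[195:260,300:363],None,fx=6,fy=6,interpolation=cv2.INTER_CUBIC)])[...,::-1])
E
```

```text
11.7 q [ 1.600e-01 -1.140e-01 -2.140e-01  1.474e+00  1.000e-03 -2.793e+00] pos [0.4648 0.0752 0.1321] z axis in world [-3.e-03  5.e-04 -1.e+00] lean along tool x,y [ 0.0031 -0.0001] yaw x deg -10.85 F [-0.3  0.6 -2.2] mom [ 0.02 -0.02  0.01] w 0.197
```

View pics/s5.png

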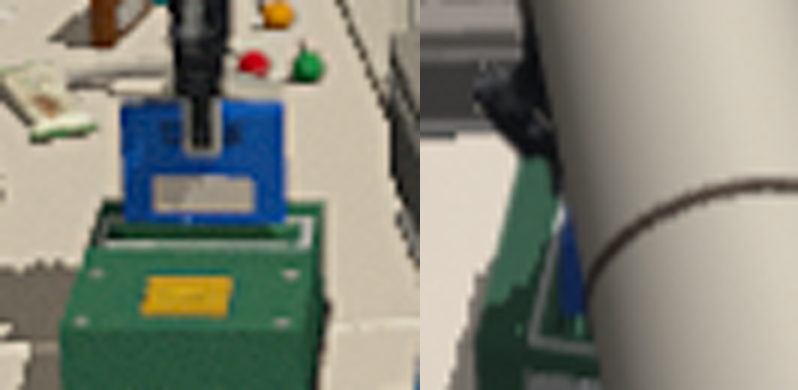

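Run:
```python
from h import *
p,d,m=load("side",5);f=p.astype(float)
b=f[...,2]-f[...,0]  # blueness
th=np.radians(-10.85);e=np.array([np.cos(th),np.sin(th),0]);n=np.array([-np.sin(th),np.cos(th),0])
T=np.array([.4648,.0752,0])
dr,Pm=None,None
for v in range(214,230,2):
    row=b[v,285:335];hi=np.percentile(row,70);idx=np.nonzero(row>hi*.5)[0];i,j=idx[0],idx[-1]
    L=285+i-(row[i]-hi*.5)/(row[i]-row[i-1]);R=285+j+(row[j]-hi*.5)/(row[j]-row[j+1])
    dd,P=rays(m,[(L,v),(R,v)]);P=np.array(P);w=dd@P[:3,:3].T;o=P[:3,3]
    X=o+w*((((T-9e-3*n)-o)@n)/(w@n))[:,None]
    s=(X-T)@e;print(v,round(L,2),round(R,2),"along e",s.round(4),"mid",s.mean().round(4),"z",X[:,2].round(4))
col=b[222:240,300:318].mean(1);print(col.round(0))
```

```text
214 294.61 321.64 along e [-0.0483  0.0493] mid 0.0005 z [0.1567 0.1574]
216 294.7 321.72 along e [-0.0483  0.0494] mid 0.0006 z [0.149  0.1497]
218 294.66 321.8 along e [-0.0487  0.0495] mid 0.0004 z [0.1413 0.1421]
220 294.82 321.63 along e [-0.0484  0.0488] mid 0.0002 z [0.1335 0.1343]
222 295.25 321.83 along e [-0.0472  0.0493] mid 0.0011 z [0.1258 0.1266]
224 294.85 322.35 along e [-0.0489  0.0511] mid 0.0011 z [0.118  0.1189]
226 294.52 322.72 along e [-0.0504  0.0522] mid 0.0009 z [0.1102 0.1111]
228 294.24 322.89 along e [-0.0518  0.0527] mid 0.0005 z [0.1024 0.1034]
[110. 119.  29. -16. -19. -17. -19. -29.  41. 131.  52.   4.  13.  -0.
   7.  20.  22.  25.]
```

Side crop: the cassette hangs centred above the slot frame (bottom edge at crop y≈222, frame x 105–308). The top view is blocked by the arm, but the numbers agree within about 1 mm, so I'll lower gently.

Emit:
arm_command:
  delta_pos:
    - [0.003, 0, -0.03]
    - [0, 0, -0.03]
    - [0, 0, -0.03]
    - [0, 0, -0.03]
    - [0, 0, 0]
  yaw: [0, 0, 0, 0, 0]
  fingers: [1, 1, 1, 1, 1]

```text
clock: 12.22
eef_pos: [0.4645, 0.075, 0.1185]
tool_rot: [-3.127, 0.297, 0.008]
ft_force: [0.8, -0.6, -2.4]
gripper_width: 0.198
finger_force: 59.3
```

Emit:
arm_command:
  delta_pos:
    - [0, 0, -0.02]
    - [0, 0, -0.02]
    - [0, 0, -0.01]
    - [0, 0, 0]
    - [0, 0, 0]
  yaw: [0, 0, 0, 0, 0]
  fingers: [1, 1, 1, 1, 1]

```text
clock: 12.63
eef_pos: [0.4646, 0.075, 0.1142]
tool_rot: [-3.127, 0.297, 0.007]
ft_force: [0.3, 2.2, -3.7]
gripper_width: 0.2
finger_force: 59.0
```

```bash
python3 tilt.py
```

```text
12.63 q [ 1.590e-01 -1.110e-01 -2.460e-01  1.440e+00  1.000e-03 -2.793e+00] pos [0.4646 0.075  0.1142] z axis in world [-4.4e-03  5.0e-04 -1.0e+00] lean along tool x,y [ 0.0045 -0.0003] yaw x deg -10.86 F [ 0.3  2.2 -3.7] mom [ 0.38 -0.13 -0.02] w 0.2
```

Emit:
arm_command:
  delta_pos:
    - [0, 0, -0.03]
    - [0, 0, -0.03]
    - [0, 0, -0.03]
    - [0, 0, -0.03]
    - [0, 0, 0]
  yaw: [0, 0, 0, 0, 0]
  fingers: [1, 1, 1, 1, 1]

```text
clock: 13.05
eef_pos: [0.4646, 0.0751, 0.1016]
tool_rot: [-3.127, 0.297, 0.007]
ft_force: [1.3, 3.3, -4.5]
gripper_width: 0.196
finger_force: 59.0
```

Emit:
arm_command:
  delta_pos:
    - [0, 0, -0.03]
    - [0, 0, -0.03]
    - [0, 0, -0.02]
    - [0, 0, -0.02]
    - [0, 0, 0]
  yaw: [0, 0, 0, 0, 0]
  fingers: [1, 1, 1, 1, 1]

```text
clock: 13.47
eef_pos: [0.4648, 0.0751, 0.092]
tool_rot: [-3.127, 0.297, 0.007]
ft_force: [1.7, 5.0, -4.6]
gripper_width: 0.197
finger_force: 59.0
```

```bash
python3 tilt.py
```

```text
13.47 q [ 1.590e-01 -1.060e-01 -2.840e-01  1.396e+00  1.000e-03 -2.793e+00] pos [0.4648 0.0751 0.092 ] z axis in world [-4.1e-03  8.0e-04 -1.0e+00] lean along tool x,y [ 0.0042 -0.    ] yaw x deg -10.85 F [ 1.7  5.  -4.6] mom [ 1.16 -0.54 -0.16] w 0.197
```

Emit:
arm_command:
  delta_pos:
    - [0.002, 0.006, -0.01]
    - [0, 0, -0.015]
    - [0, 0, -0.015]
    - [0, 0, -0.01]
    - [0, 0, 0]
  yaw: [0, 0, 0, 0, 0]
  fingers: [1, 1, 1, 1, 1]

```text
clock: 13.88
eef_pos: [0.4647, 0.0753, 0.0876]
tool_rot: [3.127, -0.297, -0.007]
ft_force: [-2.6, 0.4, 3.8]
gripper_width: 0.196
finger_force: 59.9
```

```bash
python3 tilt.py
```

```text
13.88 q [ 1.600e-01 -1.050e-01 -2.920e-01  1.388e+00  1.000e-03 -2.792e+00] pos [0.4647 0.0753 0.0876] z axis in world [-0.0043 -0.     -1.    ] lean along tool x,y [ 0.0042 -0.0008] yaw x deg -10.87 F [-2.6  0.4  3.8] mom [ 0.16  0.43 -0.05] w 0.196
```

Emit:
arm_command:
  delta_pos:
    - [0, 0, -0.01]
    - [0, 0, -0.005]
    - [0, 0, 0]
    - [0, 0, 0]
    - [0, 0, 0]
  yaw: [0, 0, 0, 0, 0]
  fingers: [1, 1, 1, 1, 1]

```text
clock: 14.3
eef_pos: [0.4647, 0.0754, 0.0875]
tool_rot: [3.127, -0.297, -0.005]
ft_force: [-7.2, 1.5, 15.8]
gripper_width: 0.197
finger_force: 61.8
```

Emit:
arm_command:
  delta_pos:
    - [0, 0, 0]
    - [0, 0, 0]
    - [0, 0, 0]
    - [0, 0, 0]
    - [0, 0, 0]
  yaw: [0, 0, 0, 0, 0]
  fingers: [-0.2, -0.2, -0.2, -0.2, -0.2]

```text
clock: 14.72
eef_pos: [0.4648, 0.0754, 0.0855]
tool_rot: [3.127, -0.297, -0.007]
ft_force: [-0.1, -0.0, 0.1]
gripper_width: 0.601
finger_force: 0.0
```

Emit:
arm_command:
  delta_pos:
    - [0, 0, 0.1]
    - [0, 0, 0.3]
    - [0, 0, 0.4]
    - [0, 0, 0.4]
    - [0, 0, 0.2]
  yaw: [0, 0, 0, 0, 0]
  fingers: [-0.2, -0.2, -0.2, -0.2, -0.2]

```text
clock: 15.13
eef_pos: [0.4655, 0.0756, 0.2312]
tool_rot: [-3.126, 0.297, -0.001]
ft_force: [1.6, -0.3, 0.3]
gripper_width: 0.6
finger_force: 0.0
```

```bash
python3 tilt.py
python3 - <<'E'
from h import *
p,d=r.grab_frame("side");np.savez("side6.npz",p=p,d=d)
m=r.camera_model("side");C=cloud(m,d)
M=mask(p,(105,120,40),(130,255,255));B=np.zeros_like(M);B[200:245,280:335]=1;M&=B
v,u=np.nonzero(M);P=C[M];print("cassette rows",v.min(),v.max(),"cols",u.min(),u.max(),"z",np.percentile(P[:,2],[2,50,98]).round(3))
# key head
t,dt,mt=load("top",3)
for n,p,d,m in(("top",t,dt,mt),("side",np.load("side0.npz")["p"],np.load("side0.npz")["d"],m)):
    R=mask(p,(0,140,80),(8,255,255))|mask(p,(172,140,80),(180,255,255))
    B=np.zeros_like(R)
    if n=="top":B[220:262,405:432]=1
    else:B[262:288,308:330]=1
    R&=B;nn,l,st,c=cv2.connectedComponentsWithStats(R.astype(np.uint8));C=cloud(m,d)
    for i in range(1,nn):
        if st[i,4]>4:P=C[l==i];print(n,st[i],c[i].round(2),P.mean(0).round(4),P.min(0).round(3),P.max(0).round(3))
    x0,y0=(408,222) if n=="top" else (308,266)
    print("\n".join(str(y0+i)+" "+" ".join(f"{int(a[0]):3d}/{int(a[1]):<3d}" for a in rr) for i,rr in enumerate(p[y0:y0+(42 if n=="top" else 20),x0:x0+22])))
E
```

```text
15.13 q [ 1.600e-01 -1.010e-01 -1.100e-02  1.660e+00  1.000e-03 -2.792e+00] pos [0.4655 0.0756 0.2312] z axis in world [ 8.0e-04  1.1e-03 -1.0e+00] lean along tool x,y [-0.0006  0.0012] yaw x deg -10.86 F [ 1.6 -0.3  0.3] mom [ 0.02 -0.1  -0.05] w 0.6
cassette rows 224 234 cols 295 322 z [0.076 0.097 0.117]
top [422 234   2   5   7] [422.43 236.14] [ 0.4571 -0.2581  0.0902] [ 0.45  -0.261  0.084] [ 0.466 -0.255  0.095]
222 216/204 215/203 214/203 215/203 215/203 215/204 215/204 215/203 215/203 217/204 217/204 148/139 133/125 133/125  99/94   90/80  132/82  153/84  156/83  158/82  161/81  163/81 
223 214/202 216/204 215/203 215/203 216/204 215/203 217/204 217/204 217/204 216/203 217/203 147/139 132/124 132/124  98/92   92/80  135/83  153/84  156/83  158/81  160/81  162/80 
224 215/202 215/203 216/204 216/204 215/204 216/204 216/203 216/203 216/203 217/204 217/205 148/139 132/124 132/124  95/89   94/79  134/82  151/82  154/82  158/81  161/80  164/79 
225 215/203 215/202 215/203 215/203 216/204 216/204 216/203 216/203 217/204 217/205 217/206 147/139 132/124 131/124  94/89   94/77  121/7
[... 9897 characters left out ...]
  15/18   17/14    0/10   15/14   80/3   125/26  110/43  101/32  106/46  137/102 141/118 124/76   89/17   20/24   27/28   26/28   24/24   20/19  156/146 220/208
283   0/0    23/23   30/24   25/27   27/22   17/26   34/16   54/31   90/91  134/142 157/162 171/176 155/159  47/48   22/26   24/27   21/20   32/28   23/14    6/0   104/96  188/177
284  41/38   24/22   34/30   28/26   31/31   26/29   30/33   21/27   45/48   87/88   99/98  105/105  92/93   21/23   23/26   32/28   26/23   29/29   30/27   17/16   80/74  173/162
285  46/40   17/14   34/30   23/25   25/22   24/24   28/29   24/27   31/27   18/17   21/22   21/20   21/21   28/24   24/22   33/26   28/29   28/23   28/26    9/17   53/49  163/152
```

Run:
```python
from h import *
mt,ms=r.camera_model("top"),r.camera_model("side")
print("top key",onplane(mt,[(422.3,235.6),(422.0,235.3),(422.6,236)],.089).round(4).tolist())
print("side key",onplane(ms,[(317.8,270.6),(317.8,271.5)],.089).round(4).tolist())
print("side front-face bottom row 281.8+.9, z=.048",onplane(ms,[(317.8,282.7)],.048).round(4).tolist())
# stand in top3: outline at top face z=.045: back edge row235.3, front edge of top ~249.7 ; right edge (428.2@241),left (410.5@243)
print("stand",onplane(mt,[(419.5,235.3),(419,249.8)],.045).round(4).tolist(),onplane(mt,[(410.9,243),(428.3,243)],.045).round(4).tolist())
# brass in side2, bias corrected rows
p,d,m=load("side",6);h=cv2.cvtColor(p,cv2.COLOR_RGB2HSV);Y=(h[...,0]>18)&(h[...,0]<32)&(h[...,1]>120);B=np.zeros_like(Y);B[236:258,288:322]=1;Y&=B
nn,l,st,c=cv2.connectedComponentsWithStats(Y.astype(np.uint8));i=1+np.argmax(st[1:,4]);print(st[i],c[i])
print("brass",onplane(ms,[c[i],c[i]+[0,.9]],.078).round(4).tolist())
S=np.array([.4653,.0753]);th=np.radians(-10.87);print("slot-centre minus .1 along local y",S-.1*np.array([-np.sin(th),np.cos(th)]))
```

```text
top key [[0.4603, -0.2582, 0.089], [0.4616, -0.2573, 0.089], [0.4585, -0.2591, 0.089]]
side key [[0.4619, -0.2563, 0.089], [0.4612, -0.2625, 0.089]]
side front-face bottom row 281.8+.9, z=.048 [[0.4608, -0.2581, 0.048]]
stand [[0.4937, -0.2577, 0.045], [0.4299, -0.249, 0.045]] [[0.4599, -0.2232, 0.045], [0.459, -0.2855, 0.045]]
[298 241  16   7 100] [305.78 244.01]
brass [[0.4451, -0.0201, 0.078], [0.4444, -0.0279, 0.078]]
slot-centre minus .1 along local y [ 0.44644187 -0.02290576]
```

Emit:
arm_command:
  delta_pos:
    - [0, -0.2, 0]
    - [0, -0.2, 0]
    - [0, -0.2, 0]
    - [0, -0.2, 0]
    - [0, -0.2, 0]
  yaw: [-0.0783, -0.0783, -0.0783, -0.0783, -0.0783]
  fingers: [-0.2, -0.2, -0.2, -0.2, -0.2]

```text
clock: 15.6
eef_pos: [0.4648, -0.0254, 0.2264]
tool_rot: [-2.886, 1.238, 0.006]
ft_force: [0.4, -0.4, 0.3]
gripper_width: 0.6
finger_force: 0.0
```

Emit:
arm_command:
  delta_pos:
    - [0, -0.2, 0]
    - [0, -0.2, 0]
    - [0, -0.2, 0]
    - [0, -0.2, 0]
    - [0, -0.2, 0]
  yaw: [-0.0783, -0.0783, -0.0783, -0.0783, -0.0783]
  fingers: [-0.2, -0.2, -0.2, -0.2, -0.2]

```text
clock: 16.02
eef_pos: [0.4647, -0.1255, 0.2264]
tool_rot: [-2.375, 2.053, 0.005]
ft_force: [-0.5, 0.5, -0.0]
gripper_width: 0.602
finger_force: 0.0
```

Emit:
arm_command:
  delta_pos:
    - [0, -0.2, 0]
    - [0, -0.2, 0]
    - [0, -0.1, 0]
    - [0, -0.1, 0]
    - [0, -0.1, 0]
  yaw: [-0.0783, -0.0783, -0.0783, -0.0783, -0.0783]
  fingers: [-0.2, -0.2, -0.2, -0.2, -0.2]

```text
clock: 16.43
eef_pos: [0.4648, -0.1953, 0.2263]
tool_rot: [-1.641, 2.675, 0.004]
ft_force: [0.0, -0.6, 0.6]
gripper_width: 0.597
finger_force: 0.0
```

Emit:
arm_command:
  delta_pos:
    - [0, -0.05, 0]
    - [0, -0.05, 0]
    - [0, -0.05, 0]
    - [0, -0.05, 0]
    - [0, -0.05, 0]
  yaw: [-0.0783, -0.0783, -0.0783, -0.0783, -0.0783]
  fingers: [-0.2, -0.2, -0.2, -0.2, -0.2]

```text
clock: 16.85
eef_pos: [0.4648, -0.2198, 0.2263]
tool_rot: [-0.755, 3.045, 0.002]
ft_force: [-0.0, -0.2, 0.1]
gripper_width: 0.601
finger_force: 0.0
```

Emit:
arm_command:
  delta_pos:
    - [0, 0, 0]
    - [0, 0, 0]
    - [0, 0, 0]
    - [0, 0, 0]
    - [0, 0, 0]
  yaw: [-0.0783, -0.0783, -0.0783, -0.0783, 0]
  fingers: [-0.2, -0.2, -0.2, -0.2, -0.2]

```text
clock: 17.27
eef_pos: [0.4649, -0.2195, 0.2263]
tool_rot: [0.009, 3.137, 0.001]
ft_force: [-0.3, -0.3, -0.2]
gripper_width: 0.608
finger_force: 0.0
```

```bash
python3 tilt.py
```

```text
17.27 q [-0.442 -0.005  0.071  1.643  0.002 -0.437] pos [ 0.4649 -0.2195  0.2263] z axis in world [ 4.4e-03  3.0e-04 -1.0e+00] lean along tool x,y [ 0.0044 -0.0003] yaw x deg 179.68 F [-0.3 -0.3 -0.2] mom [ 0.01  0.03 -0.  ] w 0.608
```

Emit:
arm_command:
  delta_pos:
    - [-0.044, -0.2, 0]
    - [0, -0.19, -0.2]
    - [0, 0, -0.38]
    - [0, 0, -0.38]
    - [0, 0, -0.3]
  yaw: [0, 0, 0, 0, 0]
  fingers: [-0.2, -0.2, -0.2, -0.2, -0.2]

```text
clock: 17.68
eef_pos: [0.4599, -0.2586, 0.0975]
tool_rot: [-0.007, 3.138, 0.002]
ft_force: [-0.2, 0.0, -0.6]
gripper_width: 0.598
finger_force: 0.0
```

Emit:
arm_command:
  delta_pos:
    - [0, 0, -0.25]
    - [0, 0, -0.2]
    - [0, 0, -0.02]
    - [0, 0, 0]
    - [0, 0, 0]
  yaw: [0, 0, 0, 0, 0]
  fingers: [-0.2, -0.2, -0.2, -0.2, -0.2]

```text
clock: 18.1
eef_pos: [0.4611, -0.2588, 0.0543]
tool_rot: [-0.003, 3.136, -0.0]
ft_force: [-0.1, -1.1, 0.4]
gripper_width: 0.6
finger_force: 0.0
```

Emit:
arm_command:
  delta_pos:
    - [0, 0, 0]
    - [0, 0, 0]
    - [0, 0, 0]
    - [0, 0, 0]
    - [0, 0, 0]
  yaw: [0, 0, 0, 0, 0]
  fingers: [0.3, 0.6, 1, 1, 1]

```text
clock: 18.52
eef_pos: [0.461, -0.2584, 0.0538]
tool_rot: [-0.001, 3.136, 0.001]
ft_force: [-1.3, 2.8, 6.2]
gripper_width: 0.109
finger_force: 59.1
```

Emit:
arm_command:
  delta_pos:
    - [0, 0, 0]
    - [0, 0, 0]
    - [0, 0, 0]
    - [0, 0, 0]
    - [0, 0, 0]
  yaw: [0, 0, 0, 0, 0]
  fingers: [1, 1, 1, 1, 1]

```text
clock: 18.93
eef_pos: [0.461, -0.2584, 0.0538]
tool_rot: [-0.001, 3.136, 0.001]
ft_force: [0.1, 2.1, 6.3]
gripper_width: 0.108
finger_force: 59.1
```

```bash
python3 tilt.py
python3 - <<'E'
from h import *
p,d=r.grab_frame("side");np.savez("side7.npz",p=p,d=d)
q,d=r.grab_frame("top");np.savez("top7.npz",p=q,d=d)
cv2.imwrite("pics/s7.png",np.hstack([cv2.resize(p[245:305,285:350],None,fx=6,fy=6,interpolation=cv2.INTER_CUBIC),cv2.resize(q[205:265,300:360],None,fx=6,fy=6,interpolation=cv2.INTER_CUBIC)])[...,::-1])
E
```

```text
18.93 q [-0.513  0.037 -0.22   1.31   0.003 -0.513] pos [ 0.461  -0.2584  0.0538] z axis in world [ 5.7e-03  3.0e-04 -1.0e+00] lean along tool x,y [ 0.0057 -0.0003] yaw x deg -179.97 F [0.1 2.1 6.3] mom [ 0.66  0.1  -0.01] w 0.108
```

View pics/s7.png

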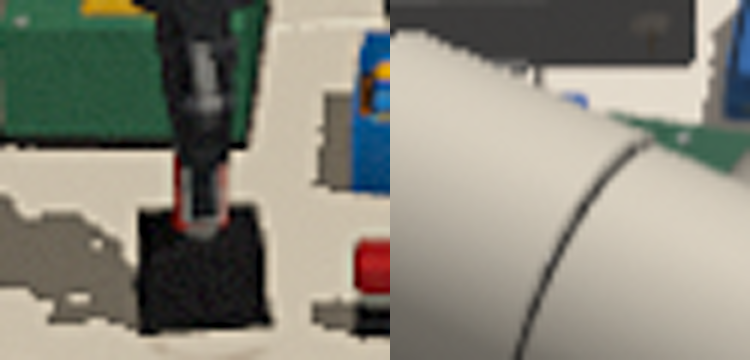

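Side crop: fingers are centred on the red head, red showing on both sides (crop x 172–230). Now I'll refine the lock position while lifting the key.

Emit:
arm_command:
  delta_pos:
    - [0, 0, 0.05]
    - [0, 0, 0.15]
    - [0, 0, 0.3]
    - [0, 0, 0.3]
    - [0, 0, 0.2]
  yaw: [0, 0, 0, 0, 0]
  fingers: [1, 1, 1, 1, 1]

```text
clock: 19.45
eef_pos: [0.4608, -0.2588, 0.1557]
tool_rot: [-0.0, 3.136, -0.001]
ft_force: [0.3, 0.5, 0.2]
gripper_width: 0.11
finger_force: 58.7
```

```bash
python3 tilt.py
python3 - <<'E'
from h import *
a=np.mean([np.load(f"side{k}.npz")["p"].astype(float) for k in(0,2,4,6)],0)
y=(a[...,0]-a[...,2])
print("cols301-310 rows238-252 R-B",y[238:253,301:311].mean(1).round(0))
print("R",a[238:253,301:311,0].mean(1).round(0))
for v in range(242,247):print(v,y[v,294:318].round(0).astype(int))
for v in range(242,247):print(v,a[v,294:318,0].round(0).astype(int))
m=r.camera_model("side");Pm=np.linalg.inv(np.array(m["pose"]))
def proj(X):
    c=Pm[:3,:3]@np.array(X)+Pm[:3,3];return cv2.projectPoints(np.array([[c[0],-c[1],-c[2]]]),np.zeros(3),np.zeros(3),K(m),np.float64(m["dist"]))[0].ravel()
th=np.radians(-10.87);e=np.array([np.cos(th),np.sin(th),0]);n=np.array([-np.sin(th),np.cos(th),0])
S=np.array([.4653,.0753,.075]);print("slot proj",proj(S))
for L in(.095,.1,.105):
    c=S-L*n+[0,0,.003];print(L,c.round(4),"centre",proj(c).round(2),"back",proj(c+.024*n).round(2),"front",proj(c-.024*n).round(2),"front low",proj(c-.024*n-[0,0,.003]).round(2),"L/R",proj(c-.024*e).round(2),proj(c+.024*e).round(2))
E
```

```text
19.45 q [-0.513  0.014 -0.045  1.505  0.002 -0.513] pos [ 0.4608 -0.2588  0.1557] z axis in world [ 5.9e-03 -9.0e-04 -1.0e+00] lean along tool x,y [0.0059 0.0009] yaw x deg -179.99 F [0.3 0.5 0.2] mom [-0.02 -0.02  0.01] w 0.11
cols301-310 rows238-252 R-B [-22. -26. -49. 143. 175. 172. 163. 166. 172.  67. -20. -26. -19. -17.
 -18.]
R [ 52.  50.  33. 187. 194. 197. 185. 189. 187. 125.  55.  49.  42.  40.
  42.]
242 [-18 -20 -21 -24 -36  39 152 182 177 173 174 172 174 175 174 173 179 179
 168  94 -38 -24 -21 -21]
243 [-21 -21 -20 -26 -19  77 175 174 163 170 186 179 177 176 168 168 161 169
 164  73 -36 -24 -19 -18]
244 [-22 -24 -26 -32 -23 102 177 169 167 165 170 162 162 157 150 164 169 173
 140  16 -35 -24 -20 -17]
245 [-22 -22 -24 -34  28 150 179 166 166 168 166 162 162 164 166 171 167 178
 142 -18 -28 -23 -24 -22]
246 [-22 -24 -26 -35  64 176 176 172 170 176 172 170 172 175 171 174 170 180
 125 -42 -28 -24 -24 -23]
242 [ 56  55  54  51  42 107 181 198 194 193 192 192 192 193 194 194 194 198
 195 151  41  50  55  55]
243 [ 53  51  53  51  58 141 194 191 188 195 208 208 205 200 195 188
[... 159 characters left out ...]
 96 172 198 192 191 190 189 188 186 185 186 192 192 197
 182  54  50  52  54  53]
246 [ 54  53  50  44 127 194 191 188 188 187 187 187 188 187 186 186 187 190
 170  34  48  50  52  52]
slot proj [308.99535555 234.12054779]
0.095 [ 0.4474 -0.018   0.078 ] centre [306.37 243.73] back [307.05 241.02] front [305.67 246.5 ] front low [305.7  247.29] L/R [299.55 243.65] [313.2  243.81]
0.1 [ 0.4464 -0.0229  0.078 ] centre [306.22 244.3 ] back [306.91 241.58] front [305.52 247.09] front low [305.55 247.88] L/R [299.39 244.22] [313.07 244.38]
0.105 [ 0.4455 -0.0278  0.078 ] centre [306.08 244.88] back [306.77 242.14] front [305.38 247.68] front low [305.4  248.47] L/R [299.23 244.79] [312.94 244.96]
```

Emit:
arm_command:
  delta_pos:
    - [-0.02, 0.15, 0]
    - [-0.02, 0.28, 0]
    - [-0.02, 0.28, 0]
    - [-0.02, 0.28, 0]
    - [-0.02, 0.28, 0]
  yaw: [-0.0122, -0.0122, -0.0122, -0.0122, -0.0122]
  fingers: [1, 1, 1, 1, 1]

```text
clock: 19.87
eef_pos: [0.4501, -0.1306, 0.153]
tool_rot: [0.152, 3.134, -0.0]
ft_force: [0.8, 0.1, -1.0]
gripper_width: 0.108
finger_force: 58.9
```

Emit:
arm_command:
  delta_pos:
    - [-0.02, 0.28, 0]
    - [-0.02, 0.28, 0]
    - [-0.01, 0.28, 0]
    - [0, 0.2, 0]
    - [0, 0.049, 0]
  yaw: [-0.0122, -0.0122, -0.0122, -0.0122, -0.0122]
  fingers: [1, 1, 1, 1, 1]

```text
clock: 20.28
eef_pos: [0.4453, -0.0203, 0.1532]
tool_rot: [0.298, 3.123, 0.001]
ft_force: [0.4, 0.8, -0.9]
gripper_width: 0.108
finger_force: 58.8
```

Emit:
arm_command:
  delta_pos:
    - [0, 0, -0.15]
    - [0, 0, -0.1]
    - [0, 0, 0]
    - [0, 0, 0]
    - [0, 0, 0]
  yaw: [0, 0, 0, 0, 0]
  fingers: [1, 1, 1, 1, 1]

```text
clock: 20.7
eef_pos: [0.4455, -0.023, 0.1282]
tool_rot: [0.301, 3.123, 0.0]
ft_force: [0.2, 0.8, 0.1]
gripper_width: 0.111
finger_force: 58.8
```

```bash
python3 tilt.py
python3 - <<'E'
from h import *
p,d=r.grab_frame("side");np.savez("side8.npz",p=p,d=d)
cv2.imwrite("pics/s8.png",cv2.resize(p[215:260,280:340],None,fx=12,fy=12,interpolation=cv2.INTER_CUBIC)[...,::-1])
E
```

```text
20.7 q [-0.051 -0.181 -0.281  1.467 -0.     0.141] pos [ 0.4455 -0.023   0.1282] z axis in world [ 4.3e-03 -4.0e-04 -1.0e+00] lean along tool x,y [ 0.0043 -0.0004] yaw x deg 169.0 F [0.2 0.8 0.1] mom [ 0.04 -0.02  0.  ] w 0.111
```

View pics/s8.png

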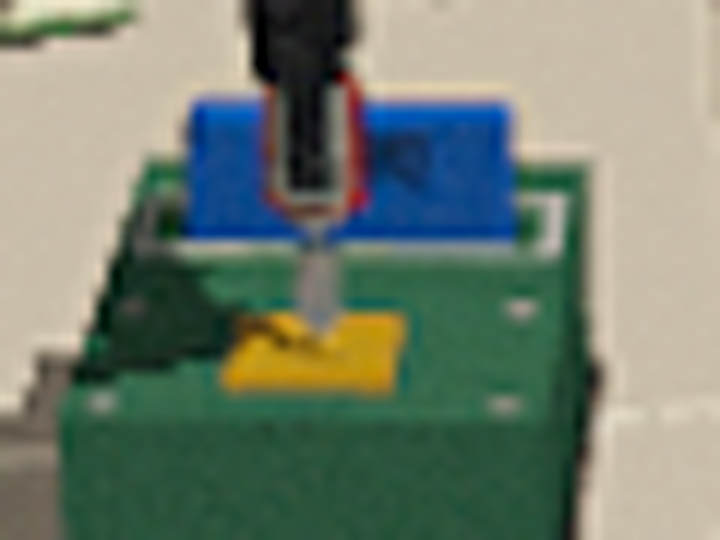

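The key's blade hangs over the brass plate (tip near crop (320,338), plate spanning 220–404 × 312–390), and the cassette sits home behind it. I'll lower it while watching the force.

Emit:
arm_command:
  delta_pos:
    - [-0.003, 0, -0.02]
    - [0, 0, -0.02]
    - [0, 0, -0.02]
    - [0, 0, -0.02]
    - [0, 0, 0]
  yaw: [0, 0, 0, 0, 0]
  fingers: [1, 1, 1, 1, 1]

```text
clock: 21.17
eef_pos: [0.445, -0.0226, 0.1193]
tool_rot: [0.3, 3.124, 0.0]
ft_force: [0.4, -0.1, -0.5]
gripper_width: 0.11
finger_force: 58.8
```

Emit:
arm_command:
  delta_pos:
    - [0, 0, -0.02]
    - [0, 0, -0.02]
    - [0, 0, 0]
    - [0, 0, 0]
    - [0, 0, 0]
  yaw: [0, 0, 0, 0, 0]
  fingers: [1, 1, 1, 1, 1]

```text
clock: 21.58
eef_pos: [0.4452, -0.0226, 0.1158]
tool_rot: [0.3, 3.123, 0.0]
ft_force: [0.1, 0.9, -1.2]
gripper_width: 0.108
finger_force: 58.8
```

```bash
python3 tilt.py
```

```text
21.58 q [-0.051 -0.18  -0.304  1.443 -0.     0.141] pos [ 0.4452 -0.0226  0.1158] z axis in world [ 4.2e-03 -4.0e-04 -1.0e+00] lean along tool x,y [ 0.0042 -0.0004] yaw x deg 169.03 F [ 0.1  0.9 -1.2] mom [0.03 0.04 0.04] w 0.108
```

Emit:
arm_command:
  delta_pos:
    - [0, 0, -0.02]
    - [0, 0, -0.02]
    - [0, 0, -0.02]
    - [0, 0, -0.02]
    - [0, 0, 0]
  yaw: [0, 0, 0, 0, 0]
  fingers: [1, 1, 1, 1, 1]

```text
clock: 22.0
eef_pos: [0.4451, -0.0223, 0.1073]
tool_rot: [0.3, 3.123, 0.001]
ft_force: [-1.8, 2.1, -1.1]
gripper_width: 0.109
finger_force: 58.6
```

Emit:
arm_command:
  delta_pos:
    - [0, 0, -0.015]
    - [0, 0, -0.015]
    - [0, 0, -0.01]
    - [0, 0, 0]
    - [0, 0, 0]
  yaw: [0, 0, 0, 0, 0]
  fingers: [1, 1, 1, 1, 1]

```text
clock: 22.42
eef_pos: [0.445, -0.0223, 0.1043]
tool_rot: [0.3, 3.123, 0.001]
ft_force: [-4.9, 4.1, 7.1]
gripper_width: 0.107
finger_force: 60.1
```

```bash
python3 tilt.py
```

```text
22.42 q [-5.000e-02 -1.790e-01 -3.250e-01  1.421e+00  1.000e-03  1.410e-01] pos [ 0.445  -0.0223  0.1043] z axis in world [ 4.2e-03  4.0e-04 -1.0e+00] lean along tool x,y [ 0.0041 -0.0012] yaw x deg 169.04 F [-4.9  4.1  7.1] mom [1.09 1.17 0.05] w 0.107
```

Emit:
arm_command:
  delta_pos:
    - [0, 0.006, -0.01]
    - [0, 0, -0.01]
    - [0, 0, -0.01]
    - [0, 0, -0.01]
    - [0, 0, 0]
  yaw: [0, 0, 0, 0, 0]
  fingers: [1, 1, 1, 1, 1]

```text
clock: 22.83
eef_pos: [0.4454, -0.0221, 0.103]
tool_rot: [0.3, 3.12, -0.0]
ft_force: [-12.3, 1.7, 28.7]
gripper_width: 0.107
finger_force: 63.7
```

```bash
python3 tilt.py
```

```text
22.83 q [-0.049 -0.181 -0.329  1.415 -0.     0.142] pos [ 0.4454 -0.0221  0.103 ] z axis in world [ 7.e-03 -8.e-04 -1.e+00] lean along tool x,y [ 0.007  -0.0006] yaw x deg 169.03 F [-12.3   1.7  28.7] mom [0.51 2.84 0.04] w 0.107
```

Emit:
arm_command:
  delta_pos:
    - [0, 0, 0]
    - [0, 0, -0.003]
    - [0, 0, -0.003]
    - [0, 0, -0.003]
    - [0, 0, 0]
  yaw: [0.032, -0.064, 0.064, -0.064, 0.032]
  fingers: [1, 1, 1, 1, 1]

```text
clock: 23.25
eef_pos: [0.4443, -0.0216, 0.0987]
tool_rot: [0.31, 3.124, 0.001]
ft_force: [-5.2, 4.0, -1.1]
gripper_width: 0.114
finger_force: 58.8
```

```bash
python3 tilt.py
```

```text
23.25 q [-4.900e-02 -1.780e-01 -3.350e-01  1.411e+00  1.000e-03  1.490e-01] pos [ 0.4443 -0.0216  0.0987] z axis in world [ 2.4e-03  6.0e-04 -1.0e+00] lean along tool x,y [ 0.0023 -0.0011] yaw x deg 168.65 F [-5.2  4.  -1.1] mom [ 0.87  1.27 -0.  ] w 0.114
```

Emit:
arm_command:
  delta_pos:
    - [-0.003, 0.005, -0.015]
    - [0, 0, -0.015]
    - [0, 0, -0.015]
    - [0, 0, -0.01]
    - [0, 0, 0]
  yaw: [0.032, -0.064, 0.064, -0.064, 0.032]
  fingers: [1, 1, 1, 1, 1]

```text
clock: 23.67
eef_pos: [0.4446, -0.0217, 0.0932]
tool_rot: [0.311, 3.122, -0.001]
ft_force: [-0.9, 0.0, 0.2]
gripper_width: 0.109
finger_force: 59.1
```

```bash
python3 tilt.py
```

```text
23.67 q [-4.800e-02 -1.770e-01 -3.450e-01  1.399e+00 -1.000e-03  1.500e-01] pos [ 0.4446 -0.0217  0.0932] z axis in world [ 0.0036 -0.001  -1.    ] lean along tool x,y [0.0037 0.0003] yaw x deg 168.63 F [-0.9  0.   0.2] mom [0.01 0.28 0.  ] w 0.109
```

Emit:
arm_command:
  delta_pos:
    - [0, 0, -0.015]
    - [0, 0, -0.015]
    - [0, 0, -0.015]
    - [0, 0, -0.01]
    - [0, 0, 0]
  yaw: [0.02, -0.04, 0.04, -0.04, 0.023]
  fingers: [1, 1, 1, 1, 1]

```text
clock: 24.08
eef_pos: [0.4452, -0.0219, 0.0883]
tool_rot: [0.298, 3.122, -0.001]
ft_force: [-1.6, -0.7, 2.3]
gripper_width: 0.108
finger_force: 59.2
```

```bash
python3 tilt.py
```

```text
24.08 q [-4.800e-02 -1.760e-01 -3.530e-01  1.388e+00 -1.000e-03  1.420e-01] pos [ 0.4452 -0.0219  0.0883] z axis in world [ 0.0052 -0.0014 -1.    ] lean along tool x,y [0.0054 0.0004] yaw x deg 169.08 F [-1.6 -0.7  2.3] mom [-0.08  0.08  0.04] w 0.108
```

Emit:
arm_command:
  delta_pos:
    - [0, 0, -0.01]
    - [0, 0, -0.01]
    - [0, 0, -0.01]
    - [0, 0, 0]
    - [0, 0, 0]
  yaw: [0, 0, 0, 0, 0]
  fingers: [1, 1, 1, 1, 1]

```text
clock: 24.5
eef_pos: [0.4454, -0.0219, 0.0866]
tool_rot: [0.293, 3.121, -0.001]
ft_force: [-6.0, 0.5, 16.5]
gripper_width: 0.106
finger_force: 61.8
```

```bash
python3 tilt.py
```

```text
24.5 q [-4.800e-02 -1.760e-01 -3.570e-01  1.384e+00 -1.000e-03  1.390e-01] pos [ 0.4454 -0.0219  0.0866] z axis in world [ 0.0064 -0.0013 -1.    ] lean along tool x,y [0.0066 0.0001] yaw x deg 169.28 F [-6.   0.5 16.5] mom [-0.02  1.26 -0.02] w 0.106
```

Seated at the predicted height (z 0.0866, with a clear reaction force). Now I turn it clockwise in steps.

Emit:
arm_command:
  delta_pos:
    - [-0.003, 0, 0]
    - [0, 0, 0]
    - [0, 0, 0]
    - [0, 0, 0]
    - [0, 0, 0]
  yaw: [-0.03, -0.04, -0.04, -0.04, 0]
  fingers: [1, 1, 1, 1, 1]

```text
clock: 24.92
eef_pos: [0.4453, -0.0219, 0.0866]
tool_rot: [0.663, 3.064, -0.002]
ft_force: [-4.3, -0.0, 16.2]
gripper_width: 0.109
finger_force: 61.4
```

```bash
python3 tilt.py
```

```text
24.92 q [-0.048 -0.177 -0.357  1.384 -0.002  0.379] pos [ 0.4453 -0.0219  0.0866] z axis in world [ 0.0066 -0.0025 -1.    ] lean along tool x,y [ 0.007  -0.0005] yaw x deg 155.56 F [-4.3 -0.  16.2] mom [-0.15  1.1   0.03] w 0.109
```

Emit:
arm_command:
  delta_pos:
    - [0, 0, 0]
    - [0, 0, 0]
    - [0, 0, 0]
    - [0, 0, 0]
    - [0, 0, 0]
  yaw: [-0.06, -0.06, -0.06, -0.06, -0.06]
  fingers: [1, 1, 1, 1, 1]

```text
clock: 25.33
eef_pos: [0.4451, -0.0219, 0.0867]
tool_rot: [1.361, 2.824, -0.002]
ft_force: [-5.6, -0.0, 16.5]
gripper_width: 0.109
finger_force: 61.6
```

Emit:
arm_command:
  delta_pos:
    - [0, 0, 0]
    - [0, 0, 0]
    - [0, 0, 0]
    - [0, 0, 0]
    - [0, 0, 0]
  yaw: [-0.06, -0.06, -0.06, -0.06, -0.06]
  fingers: [1, 1, 1, 1, 1]

```text
clock: 25.75
eef_pos: [0.4447, -0.0221, 0.0866]
tool_rot: [1.984, 2.429, -0.004]
ft_force: [-9.4, -2.3, 18.8]
gripper_width: 0.109
finger_force: 61.7
```

Emit:
arm_command:
  delta_pos:
    - [0, 0, 0]
    - [0, 0, 0]
    - [0, 0, 0]
    - [0, 0, 0]
    - [0, 0, 0]
  yaw: [-0.05, -0.05, -0.05, -0.05, 0]
  fingers: [1, 1, 1, 1, 1]

```text
clock: 26.17
eef_pos: [0.4443, -0.0222, 0.0866]
tool_rot: [2.34, 2.089, -0.006]
ft_force: [-11.1, -1.1, 19.9]
gripper_width: 0.107
finger_force: 61.9
```

```bash
python3 tilt.py
```

```text
26.17 q [-0.046 -0.173 -0.354  1.389 -0.006  1.638] pos [ 0.4443 -0.0222  0.0866] z axis in world [ 5.e-04 -6.e-03 -1.e+00] lean along tool x,y [ 0.0059 -0.0012] yaw x deg 83.5 F [-11.1  -1.1  19.9] mom [-0.48  2.49  0.05] w 0.107
```

Emit:
arm_command:
  delta_pos:
    - [-0.006, 0, 0]
    - [0, 0, 0]
    - [0, 0, 0]
    - [0, 0, 0]
    - [0, 0, 0]
  yaw: [-0.03, -0.03, -0.02, 0, 0]
  fingers: [1, 1, 1, 1, 1]

```text
clock: 26.58
eef_pos: [0.444, -0.0221, 0.0867]
tool_rot: [2.462, 1.943, -0.005]
ft_force: [-7.9, -1.2, 18.2]
gripper_width: 0.106
finger_force: 61.6
```

```bash
python3 tilt.py
```

```text
26.58 q [-0.046 -0.174 -0.355  1.389 -0.006  1.759] pos [ 0.444  -0.0221  0.0867] z axis in world [ 7.0e-04 -5.9e-03 -1.0e+00] lean along tool x,y [ 0.0056 -0.0021] yaw x deg 76.57 F [-7.9 -1.2 18.2] mom [-0.49  2.05  0.09] w 0.106
```

Emit:
arm_command:
  delta_pos:
    - [0, 0, 0]
    - [0, 0, 0]
    - [0, 0, 0]
    - [0, 0, 0]
    - [0, 0, 0]
  yaw: [-0.02, -0.02, -0.02, 0, 0]
  fingers: [1, 1, 1, 1, 1]

```text
clock: 27.0
eef_pos: [0.4439, -0.0221, 0.0867]
tool_rot: [2.551, 1.825, -0.005]
ft_force: [-8.3, -1.1, 18.8]
gripper_width: 0.107
finger_force: 61.8
```

```bash
python3 tilt.py
```

```text
27.0 q [-0.046 -0.173 -0.354  1.389 -0.006  1.853] pos [ 0.4439 -0.0221  0.0867] z axis in world [ 1.0e-04 -5.7e-03 -1.0e+00] lean along tool x,y [ 0.0054 -0.0019] yaw x deg 71.17 F [-8.3 -1.1 18.8] mom [-0.38  2.19  0.18] w 0.107
```

Emit:
arm_command:
  delta_pos:
    - [0, 0, 0]
    - [0, 0, 0]
    - [0, 0, 0]
    - [0, 0, 0]
    - [0, 0, 0]
  yaw: [-0.015, -0.015, 0, 0, 0]
  fingers: [1, 1, 1, 1, 1]

```text
clock: 27.42
eef_pos: [0.4439, -0.0221, 0.0866]
tool_rot: [2.593, 1.765, -0.005]
ft_force: [-9.3, -0.9, 18.7]
gripper_width: 0.113
finger_force: 61.9
```

```bash
python3 tilt.py
python3 - <<'E'
from h import *
p,d=r.grab_frame("side")
cv2.imwrite("pics/s9.png",cv2.resize(p[210:310,270:370],None,fx=6,fy=6,interpolation=cv2.INTER_CUBIC)[...,::-1])
E
```

```text
27.42 q [-0.046 -0.173 -0.354  1.39  -0.006  1.9  ] pos [ 0.4439 -0.0221  0.0866] z axis in world [-2.0e-04 -5.6e-03 -1.0e+00] lean along tool x,y [ 0.0053 -0.0019] yaw x deg 68.49 F [-9.3 -0.9 18.7] mom [-0.29  2.23  0.25] w 0.113
```

View pics/s9.png

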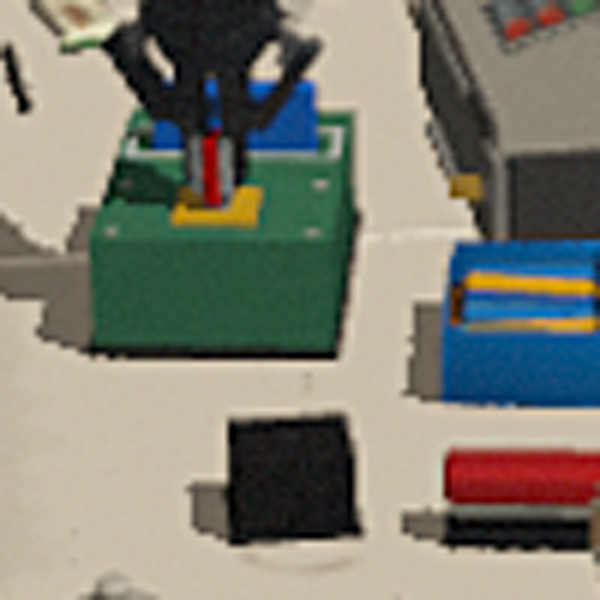

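The picture shows the key head turned edge-on in the brass lock (crop (210,170)), still gripped with its collar on the plate, and the cassette home. The moment about z is 0.25 N·m and rising, well above the 0.075 N·m spring, so the lock is at its stop.

```bash
python3 -c "
from bench import r
print(r.job_done())"
```

```text
the job is handed in; nothing more can be done
None
```

The job was handed in at about 27.5 s: the cassette is home in its slot and released, and the key is fully in and turned about 100° clockwise (including its play) to its stop, still gripped. That is judged from heights, forces and the side picture, as hand-in returned no verdict.

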